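# Pin a stack of blanks and index it to the polishing wheel

## Task

Turn the indexing table one click anticlockwise (seen from above) so that the empty dowelled nest comes round from the left to the front, nearest the robot. Lay every steel blank from the mat flat into the nest, one on another, then push both stack pins down through the holes of the whole stack until they bottom in the nest. Finally turn the table one more click the same way, so that the pinned stack stands at the polishing wheel on the right, and leave the bystanders (oil can, wax bar, red dish) where they are.

Things in the scene. Friction and masses are not known exactly. Their poses are not given: they have to be found in the camera images.
- blank_a: plain steel lever blank, a flat bar 110 x 28 x 8 mm, 0.18 kg (unknown to about 30 %), with two 12 mm holes right through it on its long axis, 32 mm either side of its middle; lies flat on the black mat at first. Origin: middle of the underside; x along the length, z up. Both ways round are the same. May be absent (None).
- blank_b: plain steel lever blank, a flat bar 110 x 28 x 8 mm, 0.18 kg (unknown to about 30 %), with two 12 mm holes right through it on its long axis, 32 mm either side of its middle; lies flat on the black mat at first. Origin: middle of the underside; x along the length, z up. Both ways round are the same. May be absent (None).
- blank_c: plain steel lever blank, a flat bar 110 x 28 x 8 mm, 0.18 kg (unknown to about 30 %), with two 12 mm holes right through it on its long axis, 32 mm either side of its middle; lies flat on the black mat at first. Origin: middle of the underside; x along the length, z up. Both ways round are the same. May be absent (None).
- blank_d: plain steel lever blank, a flat bar 110 x 28 x 8 mm, 0.18 kg (unknown to about 30 %), with two 12 mm holes right through it on its long axis, 32 mm either side of its middle; lies flat on the black mat at first. Origin: middle of the underside; x along the length, z up. Both ways round are the same. May be absent (None).
- pin_1: stack pin standing in the pin rack: steel shank 10 mm diameter and 62 mm long, its lowest 7 mm tapered to a 4 mm tip, under a black cylindrical grip 16 mm diameter and 34 mm high (96 mm overall), 60 g. Origin: the tip; z points up to the grip.
- pin_2: stack pin standing in the pin rack: steel shank 10 mm diameter and 62 mm long, its lowest 7 mm tapered to a 4 mm tip, under a black cylindrical grip 16 mm diameter and 34 mm high (96 mm overall), 60 g. Origin: the tip; z points up to the grip.
- rack: grey pin rack fixed to the bench, block 110 x 50 x 35 mm high with two upright 11.5 mm through holes 60 mm apart along its x, where the pins stand on the bench, grips 62 to 96 mm above it. Origin: middle of the underside.
- turntable (a joint): angle of the indexing table, rad, growing anticlockwise seen from above, range -0.15 to 3.4. A sprung detent pulls it to 0 (nest at the left), 1.571 (nest in front, nearest the robot) and 3.142 (nest at the right, at the wheel); halfway between two clicks it tips over and finishes the click by itself. Turning it takes up to about 1.7 N m (13 N at a post). It starts at 0.
- hub (a point): middle of the table's top face: dark steel disc of 150 mm radius and 12 mm thick, top about 47 mm above the bench. z up. The base below it, with the polishing head, may stand turned by up to about 0.2 rad.
- nest (a point): middle of the nest floor, 22 mm above the disc, 88 mm from the hub; turns with the table. x along the nest (tangential), y outwards, z up. Aluminium block 134 x 48 x 22 mm; six round-topped dowels, 8 mm diameter, rise 40 mm above its floor at (x, y) = (+-46, +-19) and (+-60, 0) mm, 1 mm clear of a blank. Mid long sides open for fingers. Other stations: plain pads 90 x 40 x 8 mm.
- hole_a (a point): mouth of the nest floor's pin hole -32 mm from the nest's middle along its x: 12 mm wide, 22 mm deep, blind (the disc is its bottom). With a pin on the bottom its grip begins 40 mm above the nest floor.
- hole_b (a point): mouth of the nest floor's pin hole +32 mm from the nest's middle along its x: 12 mm wide, 22 mm deep, blind (the disc is its bottom). With a pin on the bottom its grip begins 40 mm above the nest floor.
- post_ahead (a point): top of an upright turning post on the disc, 130 mm from the hub and 45 degrees ahead of the nest as seen in the anticlockwise sense; steel 14 mm diameter with a black 18 mm cap 14 mm high, its top 97 mm above the disc. There are four such posts, every 90 degrees.
- post_behind (a point): top of an upright turning post on the disc, 130 mm from the hub and 45 degrees behind the nest as seen in the anticlockwise sense; steel 14 mm diameter with a black 18 mm cap 14 mm high, its top 97 mm above the disc. There are four such posts, every 90 degrees.
- mat: black rubber mat 320 x 250 x 3 mm fixed to the bench, on which the blanks lie. Origin: middle of the underside.
- index_base: the table's fixed dark base; origin on the hub's axis at bench height. Its polishing head, with a grey felt wheel of 75 mm radius, stands 270 mm from the hub in the base's -y direction, with the wheel's top 210 mm above the bench.
- oil_can: bystander: dark can 56 mm in diameter, 110 mm high. Origin: underside.
- wax_bar: bystander: brown bar of polishing wax 40 x 100 x 35 mm. Origin: underside.
- dish: bystander: small red dish 90 mm in diameter, 30 mm high. Origin: underside.

How it is judged:
By the outcome, as a careful person would: the job done as asked, in the order asked, and still so for the second after the job is handed in, with the robot touching nothing.
Of blank_a, blank_b, blank_c, blank_d only 2 to 4 are there at a start; the rules pass over those that are not, and their reading is None.
At some moment in a run one of blank_a, blank_b, blank_c, blank_d may be knocked a few centimetres aside while the robot is not near it.
It also fails if it takes over 210 s, if anything falls off the work surface, if the arm or the gripper's body presses on something with over 40 N, if the wrist force passes 120 N, or if a joint passes its speed limit or range.

## Robot

A 6-joint arm with a two-finger parallel gripper is mounted at the origin on the work surface. World frame = base frame: x ahead of the robot, y to its left, z up, the work surface at z = 0. Lengths are in m, angles in rad, forces in N, time in s.
With the tool pointing down it reaches from about 0.325 to 0.75 m from the base axis. Payload 7.6 kg.
Tool frame: the origin (TCP) lies between the finger pads; the fingertips stand 25 mm ahead of it and the grasp point (between the pads) lies 6 mm ahead of it; y points along the fingers, z is the direction in which the jaws open and shut, and the axes are right-handed (so a half turn about y gives the same grasp; the last joint's range is limited). The gripper opens to 85 mm and grips with 20 to 120 N. Pads are 22 mm wide; open, the fingers measure 114 mm over their backs; the gripper's body (76 mm by 85 mm) begins 54 mm behind the grasp point. The pads swing forward as they close: fully open they stand 13 mm farther back than shut.
Start: joints at [-1.255, 0.052, 1.401, -0, 1.689, -0.07], TCP at [0.198, -0.486, 0.256] pointing down, gripper open.
Joint ranges: [-2.9, 2.9], [-0.91, 2.17], [0.12, 2.37], [-1.06, 4.2], [0.26, 2.73], [-2.93, 2.93]. Speed limits (rad/s): [2.57, 2.57, 3.01, 3.14, 3.14, 3.14].

## Interface

Orientations are given as a unit quaternion [x, y, z, w].
In Python, from workcell import telemetry, cams, manip, finder gives the robot as it stands.
- The arm moves only by the shell command python3 -m handwheel 'ROWS' [OPENING] [FORCE]. ROWS is JSON, a list of rows, each an object with "dp": the shift along the tool's x, y, z in cm, a list of three; "roll": the turn about the tool's y in degrees. A call has 1 to 5 rows; each row is the pose to reach, as a shift and turn from the pose measured when the call began, along the tool's axes at that moment; what a row does not reach only later rows make up. A row lasts 1/12 s, in which the tool goes at most 41.7 mm and 7.16 degrees, less where a joint would pass 70% of its speed; a pose out of reach is approached as far as the arm can. A call with a gripper value outside its range is refused whole. OPENING is the gripper's target within -1 to 1 (shut at 1, half-way at 0, fully open at -1), set as the call begins (- or left out, the last holds). The fingers move at their own pace and stop on an object; FORCE is the grip in N (left out, the last holds). Time passes only in rows, so rows that repeat a pose let the fingers close. It gives the time, the measured TCP pose, the force and the opening at its end, in the units of the state.
- telemetry.get_state(): the state, without advancing time (a new reading comes with each control period).
- cams.snapshot(name): name is "side" or "top"; returns the picture (480x640x3 uint8, red, green, blue); there is no depth.
- cams.camera_info(name): a dict with "mtx" (3x3 intrinsics, pixels), "R" (3x3) and "t" (3): a world point X has camera coordinates R X + t. Camera axes: x right, y down, z forward; pixel columns grow to the right and rows downward; lengths in m; the calibration is good to about 2 mm. A picture is of the moment at which its call begins. camera_info takes no time and is no camera call.
- manip.finish_job(): hands the job in, once; it reports no verdict.
Trained networks look in the newest picture that a camera, given by its name, has taken for a name from the list of things; names that differ only in an ending like _2 or _b are one class to them, and where a whole thing is asked for, a point or a joint stands for the part that bears it (a point fixed in the world has none). Each returns a list of dicts, best first, with "score" (0 to 1); they miss things now and then, are a little off and sometimes report something else, mostly with a low value. They report only what shows in the picture. A call takes as long as a camera call.
- finder.spot_in(camera, target): "xy" ([column, row] in pixels, amid what is visible of it).
The state is a dict: "time_s": time; "qpos": joint angles; "qvel": joint speeds; "effort": joint torques, N m; "tcp_pos": TCP position; "eef_rot": TCP orientation; "ft_force": force on the tool from outside, world axes, zero at the start; "wrist_torque": the same for the moment, N m; "grip_width": finger opening in m.
Only numpy, scipy, OpenCV 4.12 (cv2) and the standard library are available. Lean on these libraries where they do the work, as an engineer would, in place of code of your own. Each camera call takes 0.05 s, during which the arm holds its last target. There are 200 camera calls.

## Working session

There is one attempt and no reset: what is moved stays moved. The work goes in short steps, Python scripts to look and compute and a shell command to move; the robot and the scene stay as the last step left them, time stands still between calls to the robot, and variables do not carry over. Pictures are saved under pics/ and viewed, on a budget of 14 in all, crops included, one or two more only if the job needs it, and the job is handed in when it is done.

```bash
ls; mkdir -p pics; python3 - <<'E'
from workcell import telemetry, cams, manip, finder
import cv2
s=telemetry.get_state()
print(s)
for n in("side","top"):
    im=cams.snapshot(n); cv2.imwrite(f"pics/{n}0.png",im[:,:,::-1])
    c=cams.camera_info(n); print(n,c["mtx"],c["R"],c["t"],-c["R"].T@c["t"])
    for t in ["blank_a","pin_1","rack","post_ahead","nest","hub","oil_can","wax_bar","dish","mat"]:
        print(t,[(([round(v) for v in d["xy"]]),round(d["score"],2)) for d in finder.spot_in(n,t)])
E
```

```text
pics
{'time_s': 0.0, 'qpos': array([-1.25528062e+00,  5.28239590e-02,  1.40172637e+00,  3.46802994e-05,
        1.68861983e+00, -7.03084516e-02]), 'qvel': array([-0.00068256, -0.00034288, -0.00194951,  0.00043269,  0.00041402,
        0.00036398]), 'effort': array([-1.75134879e-03, -3.81664681e+01, -3.60188377e+01, -2.01551702e-04,
        6.18234597e-03, -1.77335744e-05]), 'tcp_pos': array([ 0.19751185, -0.48614209,  0.25547828]), 'eef_rot': array([-0.13562242,  0.69454457, -0.6934345 ,  0.13551017]), 'ft_force': array([-0.00132209, -0.85422701,  0.1720654 ]), 'wrist_torque': array([0.07963349, 0.02322813, 0.00241404]), 'grip_width': 0.08534461642236171}
side [[508.75011522   0.         318.83087953]
 [  0.         508.75011522 240.10675212]
 [  0.           0.           1.        ]] [[-0.96759188 -0.25226727  0.01127752]
 [-0.1938263   0.7133284  -0.67349384]
 [ 0.16185588 -0.65385305 -0.7391068 ]] [0.53507524 0.21625242 0.95376057] [0.40527811 0.60434224 0.84454127]
blank_a [([260, 402], 0.95), ([324, 473], 0.78), ([346, 423], 0.61)]
pin_1 [([401, 207], 0.51)]
rack [([391, 217], 0
[... 274 characters left out ...]
    462.74895851 240.25961528]
 [  0.           0.           1.        ]] [[-0.02404792 -0.99970797  0.00237992]
 [-0.9973297   0.02382637 -0.0690346 ]
 [ 0.06895773 -0.00403371 -0.99761143]] [-0.00254395  0.58909035  1.03535246] [ 0.51606057 -0.01240279  1.07355312]
blank_a [([195, 312], 0.86), ([156, 309], 0.73), ([194, 242], 0.58)]
pin_1 [([426, 285], 0.64), ([411, 314], 0.63)]
rack [([411, 298], 0.69)]
post_ahead [([312, 233], 0.88), ([195, 242], 0.21), ([228, 158], 0.21)]
nest [([310, 234], 0.71)]
hub [([312, 232], 0.83), ([424, 286], 0.22)]
oil_can [([227, 159], 0.9)]
wax_bar [([284, 335], 0.89), ([311, 231], 0.73)]
dish [([492, 305], 0.73)]
mat [([173, 276], 0.76), ([413, 297], 0.28)]
```

View pics/top0.png

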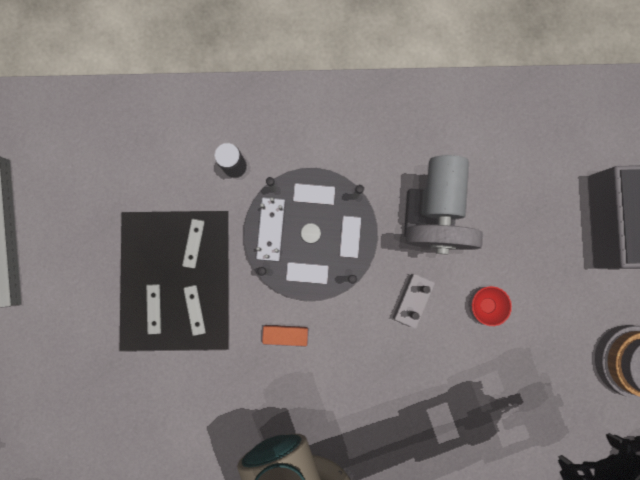

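View pics/side0.png

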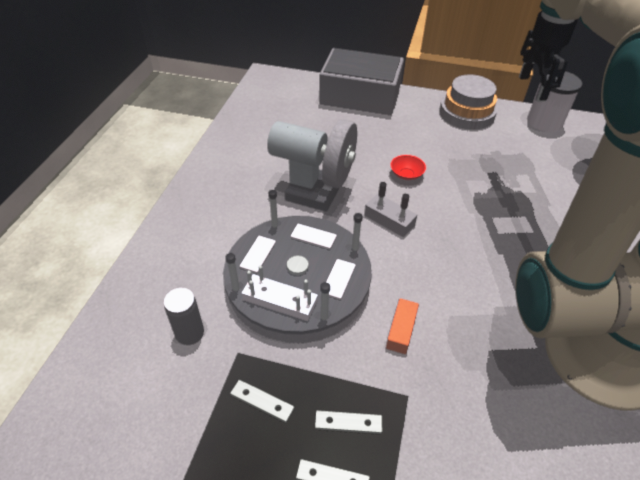

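Top view: three blanks on the mat at about (193,244), (153,309), (195,310); the nest is left of the hub (311,233), the rack at (413,300), and posts at (261,271), (270,182), (359,190), (352,279). The side view agrees with this.

```bash
cat > h.py <<'E'
import numpy as np, cv2
from scipy.spatial.transform import Rotation as Ro
from workcell import telemetry, cams, finder
def w2p(n,X):
    c=cams.camera_info(n); q=(c["R"]@np.asarray(X,float).T).T+c["t"]; q=q@c["mtx"].T
    return q[...,:2]/q[...,2:]
def p2w(n,uv,z):
    c=cams.camera_info(n); d=c["R"].T@np.linalg.solve(c["mtx"],[uv[0],uv[1],1]); o=-c["R"].T@c["t"]
    return o+d*(z-o[2])/d[2]
def goto(p,jaw=None,tag=""):
    """print tool-frame dp (cm) and roll (deg) to bring TCP to p with jaw axis at world heading jaw (deg)"""
    s=telemetry.get_state(); R=Ro.from_quat(s["eef_rot"]).as_matrix()
    dp=R.T@(np.asarray(p)-s["tcp_pos"])*100; roll=None
    if jaw is not None:
        a=np.radians(jaw); v=R.T@np.array([np.cos(a),np.sin(a),0])  # turn about y: z->(sin,0,cos)
        roll=np.degrees(np.arctan2(v[0],v[2])); roll=(roll+90)%180-90
    print(tag,"dp",dp.round(2),"roll",roll and round(roll,2),"| tcp",s["tcp_pos"].round(4),"F",s["ft_force"].round(1),"w",round(s["grip_width"],4),"t",round(s["time_s"],1),"q6",round(s["qpos"][5],2))
def snap(n,f=None,crop=None,k=1):
    im=cams.snapshot(n)[:,:,::-1].copy()
    if f:
        o=im if crop is None else im[crop[1]:crop[3],crop[0]:crop[2]]
        cv2.imwrite("pics/"+f,cv2.resize(o,None,fx=k,fy=k,interpolation=cv2.INTER_CUBIC))
    return im
def blanks(im=None,z=0.011):
    im=snap("top") if im is None else im
    g=cv2.cvtColor(im,cv2.COLOR_BGR2GRAY)
    m=np.zeros_like(g); m[205:360,110:232]=255
    b=((g>120)&(m>0)).astype(np.uint8); out=[]
    for c in cv2.findContours(b,cv2.RETR_EXTERNAL,cv2.CHAIN_APPROX_NONE)[0]:
        if 200<cv2.contourArea(c)<1500 and c[:,0,0].min()>112 and c[:,0,0].max()<230:
            w=np.array([p2w("top",u,z)[:2] for u in cv2.boxPoints(cv2.minAreaRect(c))])
            e=[w[1]-w[0],w[2]-w[1]]; L=max(e,key=np.linalg.norm); S=min(e,key=np.linalg.norm)
            out.append((w.mean(0).round(4),round(np.degrees(np.arctan2(L[1],L[0]))%180,1),np.linalg.norm(L).round(3),np.linalg.norm(S).round(3)))
    return out
E
python3 - <<'E'
from h import *
im=cv2.imread("pics/top0.png")
for b in blanks(im): print(b)
s=telemetry.get_state(); print(Ro.from_quat(s["eef_rot"]).as_matrix().round(3))
hub=p2w("top",(311,233),.05); print("hub",hub)
for u in [(261,271),(270,182),(359,190),(352,279)]:
    w=p2w("top",u,.14); d=w-hub; print("post",w.round(3),np.hypot(*d[:2]).round(3),np.degrees(np.arctan2(d[1],d[0])).round(1))
for u in [(424,289),(412,315)]: print("pin",p2w("top",u,.096).round(3))
for n,u,z in [("can",(227,155),.11),("wax",(284,335),.035),("dish",(492,305),.03)]: print(n,p2w("top",u,z).round(3))
goto([.37,-.2,.256],0)
E
```

```text
[[-0.927  0.     0.376]
 [-0.376 -0.    -0.927]
 [-0.    -1.     0.   ]]
hub [ 0.60291204 -0.01888983  0.05      ]
post [0.521 0.084 0.14 ] 0.132 128.5
post [0.702 0.063 0.14 ] 0.128 39.6
post [ 0.681 -0.118  0.14 ] 0.126 -51.9
post [ 0.501 -0.099  0.14 ] 0.13 -142.1
pin [ 0.475 -0.253  0.096]
pin [ 0.422 -0.226  0.096]
can [0.767 0.155 0.11 ]
wax [0.379 0.046 0.035]
dish [ 0.433 -0.421  0.03 ]
 dp [-26.75   0.03 -20.05] roll -67.9 | tcp [ 0.1976 -0.4864  0.2563] F [-0.1 -0.3  0.3] w 0.0852 t 1.1 q6 -0.07
```

```bash
sed -i 's/m\[205:360,110:232\]/m[214:347,124:226]/' h.py; python3 - <<'E'
from h import *
for b in blanks(cv2.imread("pics/top0.png")): print(b)
goto([.40,-.2,.256],60)
E
```

```text
(array([0.4367, 0.2514]), np.float64(10.6), np.float64(0.11), np.float64(0.029))
(array([0.4415, 0.3444]), np.float64(1.3), np.float64(0.109), np.float64(0.029))
(array([0.5892, 0.2528]), np.float64(168.4), np.float64(0.11), np.float64(0.029))
 dp [-29.53   0.03 -18.92] roll 52.1 | tcp [ 0.1976 -0.4864  0.2563] F [-0.1 -0.3  0.3] w 0.0852 t 1.1 q6 -0.07
```

```bash
python3 -m handwheel '[{"dp":[-14,0,-10],"roll":0},{"dp":[-14,0,-10],"roll":0},{"dp":[-14,0,-10],"roll":0},{"dp":[-14,0,-10],"roll":0},{"dp":[-14,0,-10],"roll":0}]' 1 40
python3 -m handwheel '[{"dp":[-15,0,-9],"roll":0},{"dp":[-15,0,-9],"roll":0},{"dp":[-15,0,-9],"roll":0},{"dp":[-15,0,-9],"roll":0},{"dp":[-15,0,-9],"roll":0}]'
python3 -c "
from h import *
goto([.562,.104,.256],60)"
```

```text
time_s: 1.52
tcp_pos: [0.2921, -0.3371, 0.2568]
eef_rot: [-0.137, 0.694, -0.694, 0.138]
ft_force: [0.5, 0.2, -1.6]
grip_width: 0.0261
time_s: 1.93
tcp_pos: [0.3986, -0.1933, 0.2572]
eef_rot: [-0.137, 0.694, -0.693, 0.14]
ft_force: [-0.1, 0.1, -0.4]
grip_width: -0.0002
 dp [-26.51   0.22 -21.17] roll 52.6 | tcp [ 0.3986 -0.1933  0.2572] F [-0.1  0.1 -0.4] w -0.0002 t 1.9 q6 0.64
```

```bash
python3 -m handwheel '[{"dp":[-4,0,-3],"roll":7},{"dp":[-7,0,-6],"roll":14},{"dp":[-10,0,-8],"roll":21},{"dp":[-13,0,-10.5],"roll":28},{"dp":[-13.2,0,-10.5],"roll":35}]'
python3 -c "
from h import *
goto([.562,.104,.256],60)"
```

```text
time_s: 2.35
tcp_pos: [0.4807, -0.0442, 0.2579]
eef_rot: [0.057, 0.705, -0.704, -0.055]
ft_force: [0.1, -0.7, -0.5]
grip_width: -0.0002
 dp [ -5.69   0.24 -15.92] roll 20.89 | tcp [ 0.4807 -0.0442  0.2579] F [ 0.1 -0.7 -0.5] w -0.0002 t 2.4 q6 1.56
```

```bash
python3 -m handwheel '[{"dp":[-1.5,0,-4],"roll":7},{"dp":[-3,0,-8],"roll":14},{"dp":[-4.5,0,-12],"roll":20},{"dp":[-5.7,0.2,-15.9],"roll":21},{"dp":[-5.7,0.2,-15.9],"roll":21}]'
python3 - <<'E'
from h import *
for a,r in [(108.5,.13),(120,.13),(135,.13),(150,.13),(165,.13),(178,.13)]:
    t=np.radians(a); goto([.603+r*np.cos(t),-.019+r*np.sin(t),.147],60,a)
E
```

```text
time_s: 2.77
tcp_pos: [0.5633, 0.1077, 0.2555]
eef_rot: [0.184, 0.684, -0.682, -0.182]
ft_force: [0.3, 0.1, 0.5]
grip_width: -0.0
108.5 dp [-0.03 10.85  0.42] roll -0.02 | tcp [0.5633 0.1077 0.2555] F [0.3 0.1 0.5] w -0.0 t 2.8 q6 2.22
120 dp [ 1.5  10.84  2.53] roll -0.02 | tcp [0.5633 0.1077 0.2555] F [0.3 0.1 0.5] w -0.0 t 2.8 q6 2.22
135 dp [ 2.79 10.82  5.67] roll -0.02 | tcp [0.5633 0.1077 0.2555] F [0.3 0.1 0.5] w -0.0 t 2.8 q6 2.22
150 dp [ 3.24 10.81  9.03] roll -0.02 | tcp [0.5633 0.1077 0.2555] F [0.3 0.1 0.5] w -0.0 t 2.8 q6 2.22
165 dp [ 2.79 10.8  12.4 ] roll -0.02 | tcp [0.5633 0.1077 0.2555] F [0.3 0.1 0.5] w -0.0 t 2.8 q6 2.22
178 dp [ 1.71 10.79 15.13] roll -0.02 | tcp [0.5633 0.1077 0.2555] F [0.3 0.1 0.5] w -0.0 t 2.8 q6 2.22
```

```bash
python3 -m handwheel '[{"dp":[0,4,0.2],"roll":0},{"dp":[0,8,0.4],"roll":0},{"dp":[0,10.85,0.4],"roll":0},{"dp":[0,10.85,0.4],"roll":0},{"dp":[0,10.85,0.4],"roll":0}]'
python3 -m handwheel '[{"dp":[0.5,0,0.7],"roll":0},{"dp":[1,0,1.4],"roll":0},{"dp":[1.5,0,2.1],"roll":0},{"dp":[1.9,0,3.1],"roll":0},{"dp":[2.4,0,4.2],"roll":0}]'
python3 -m handwheel '[{"dp":[0.4,0,1],"roll":0},{"dp":[0.6,0,2.1],"roll":0},{"dp":[0.8,0,3.2],"roll":0},{"dp":[0.85,0,4.3],"roll":0},{"dp":[0.8,0,5.4],"roll":0}]'
python3 - <<'E'
from h import *
snap("top","t1.png",(230,150,400,320),3)
for a,r in [(150,.13),(158,.13),(165,.13),(178,.13)]:
    t=np.radians(a); goto([.603+r*np.cos(t),-.019+r*np.sin(t),.147],60,a)
E
```

```text
time_s: 3.18
tcp_pos: [0.5611, 0.1042, 0.1461]
eef_rot: [0.183, 0.684, -0.682, -0.183]
ft_force: [0.2, 0.2, 0.8]
grip_width: -0.0
time_s: 3.6
tcp_pos: [0.5234, 0.08, 0.1505]
eef_rot: [0.188, 0.686, -0.68, -0.179]
ft_force: [17.5, 4.0, -3.6]
grip_width: -0.0003
time_s: 4.02
tcp_pos: [0.4938, 0.0387, 0.1551]
eef_rot: [0.192, 0.689, -0.677, -0.173]
ft_force: [18.5, 9.3, -4.4]
grip_width: 0.0
150 dp [ 0.65  0.79 -0.7 ] roll -0.02 | tcp [0.4923 0.0366 0.1549] F [-0.1 -1.   0.6] w -0.0001 t 4.1 q6 2.09
158 dp [0.52 0.76 1.11] roll -0.02 | tcp [0.4923 0.0366 0.1549] F [-0.1 -1.   0.6] w -0.0001 t 4.1 q6 2.09
165 dp [0.2  0.73 2.66] roll -0.02 | tcp [0.4923 0.0366 0.1549] F [-0.1 -1.   0.6] w -0.0001 t 4.1 q6 2.09
178 dp [-0.87  0.71  5.4 ] roll -0.02 | tcp [0.4923 0.0366 0.1549] F [-0.1 -1.   0.6] w -0.0001 t 4.1 q6 2.09
```

View pics/t1.png

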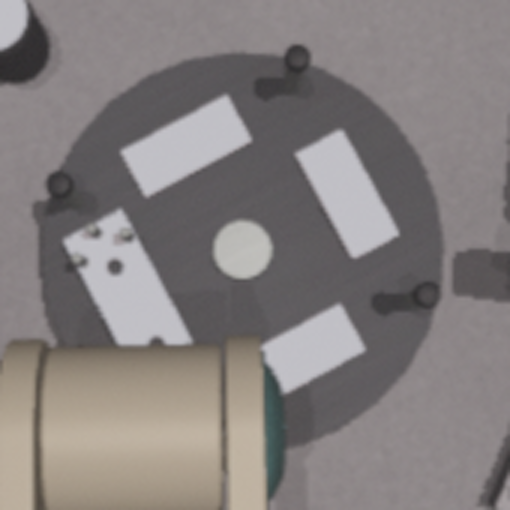

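```bash
python3 -c "
from h import *
print(Ro.from_quat(telemetry.get_state()['eef_rot']).as_matrix().round(4), telemetry.get_state()['qpos'])"
```

```text
[[-0.8656  0.0268 -0.5   ]
 [ 0.5003  0.0054 -0.8659]
 [-0.0205 -0.9996 -0.0181]] [-3.42195065e-03  1.00413984e-03  1.65724008e+00  5.54740250e-03
  1.45660717e+00  2.09064400e+00]
```

```bash
python3 -m handwheel '[{"dp":[0.5,0.7,1.1],"roll":0},{"dp":[0.3,0.7,2.2],"roll":0},{"dp":[0,0.7,3.3],"roll":0},{"dp":[-0.5,0.7,4.6],"roll":0},{"dp":[-1.1,0.7,5.9],"roll":0}]'
python3 -m handwheel '[{"dp":[0,0,0]},{"dp":[0,0,0]},{"dp":[0,0,0]},{"dp":[0,0,0]},{"dp":[0,0,0]}]'
python3 -c "
from h import *
print(Ro.from_quat(telemetry.get_state()['eef_rot']).as_matrix().round(4))
snap('side','s1.png',(200,170,420,360),3)
goto([.603,-.019,.2])"
```

```text
time_s: 4.48
tcp_pos: [0.4759, -0.0198, 0.1527]
eef_rot: [0.195, 0.689, -0.677, -0.17]
ft_force: [2.0, 2.1, -0.1]
grip_width: 0.0001
[[-0.866   0.0393 -0.4985]
 [ 0.4991  0.0065 -0.8665]
 [-0.0308 -0.9992 -0.0252]]
 dp [-11.07  -4.35  -6.79] roll None | tcp [ 0.4748 -0.0222  0.1519] F [-0.6 -1.8  0.2] w 0.0001 t 4.5 q6 1.97invalid input
```

View pics/s1.png

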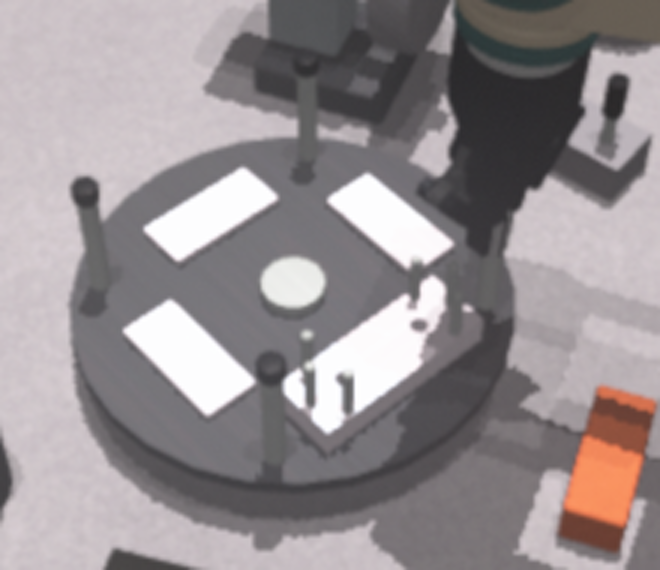

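```bash
python3 -m handwheel '[{"dp":[-0.5,0.3,1],"roll":0},{"dp":[-1.1,0.3,2],"roll":0},{"dp":[-1.6,0.3,3],"roll":0},{"dp":[-1.6,0.3,3],"roll":0},{"dp":[-1.6,0.3,3],"roll":0}]'
python3 -m handwheel '[{"dp":[0,-3,0],"roll":0},{"dp":[0,-6,0],"roll":0},{"dp":[0,-9,0],"roll":0},{"dp":[0,-10,0],"roll":0},{"dp":[0,-10,0],"roll":0}]'
python3 -m handwheel '[{"dp":[-3.5,0,0],"roll":0},{"dp":[-7,0,0],"roll":0},{"dp":[-10,0,0],"roll":0},{"dp":[-13,0,0],"roll":0},{"dp":[-15,0,0],"roll":0}]'
python3 -c "
from h import *
print(Ro.from_quat(telemetry.get_state()['eef_rot']).as_matrix().round(4))
goto([.603,-.019,.2])
snap('side','s2.png',(200,170,420,360),3)"
```

```text
time_s: 4.95
tcp_pos: [0.4739, -0.0566, 0.1493]
eef_rot: [0.196, 0.687, -0.678, -0.172]
ft_force: [-0.4, 0.1, 0.2]
grip_width: 0.0004
time_s: 5.37
tcp_pos: [0.4713, -0.0568, 0.2526]
eef_rot: [0.198, 0.688, -0.678, -0.169]
ft_force: [-0.5, -0.0, 0.2]
grip_width: -0.0
time_s: 5.78
tcp_pos: [0.6022, -0.1327, 0.2547]
eef_rot: [0.196, 0.688, -0.678, -0.171]
ft_force: [-0.9, 0.5, -0.4]
grip_width: 0.0001
[[-0.8645  0.0387 -0.5012]
 [ 0.5017  0.0039 -0.865 ]
 [-0.0315 -0.9992 -0.0228]]
 dp [ 5.81  5.52 -9.75] roll None | tcp [ 0.6022 -0.1327  0.2547] F [-0.9  0.5 -0.4] w 0.0001 t 5.8 q6 1.82
```

View pics/s2.png

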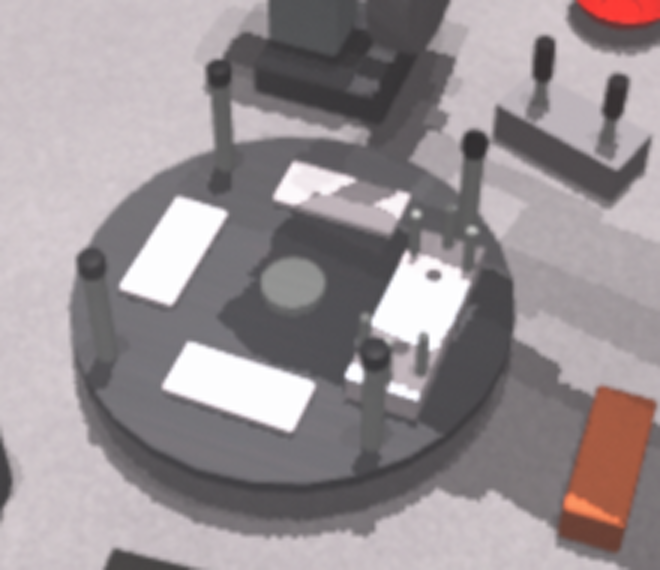

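```bash
python3 -m handwheel '[{"dp":[3,0,-3],"roll":-7},{"dp":[5,0,-5],"roll":-14},{"dp":[6,0,-8],"roll":-21},{"dp":[6,0,-10],"roll":-28},{"dp":[6,0,-11],"roll":-30}]'
python3 -c "
from h import *
goto([.45,-.008,.2],90)"
```

```text
time_s: 6.25
tcp_pos: [0.6066, -0.0058, 0.2524]
eef_rot: [0.011, 0.709, -0.705, 0.014]
ft_force: [0.3, -0.9, 0.4]
grip_width: 0.0005
 dp [15.84  4.68  0.16] roll 0.29 | tcp [ 0.6066 -0.0058  0.2524] F [ 0.3 -0.9  0.4] w 0.0005 t 6.2 q6 1.49
```

```bash
python3 -m handwheel '[{"dp":[4,0,0.1],"roll":0},{"dp":[8,0,0.2],"roll":0},{"dp":[12,0,0.2],"roll":0},{"dp":[15.8,0,0.2],"roll":0},{"dp":[15.8,0,0.2],"roll":0}]'
python3 -m handwheel '[{"dp":[0.2,4,0],"roll":0},{"dp":[0.3,8,0],"roll":0},{"dp":[0.5,12,0],"roll":0},{"dp":[0.6,16.5,0],"roll":0},{"dp":[0.6,16.5,0],"roll":0}]'
python3 -c "
from h import *
goto([.48,-.008,.081],90)"
```

```text
time_s: 6.67
tcp_pos: [0.4429, -0.0085, 0.244]
eef_rot: [0.01, 0.709, -0.705, 0.011]
ft_force: [0.6, -0.5, 0.0]
grip_width: -0.0
time_s: 7.08
tcp_pos: [0.4367, -0.0075, 0.0706]
eef_rot: [0.005, 0.709, -0.705, 0.005]
ft_force: [-1.8, 0.2, -1.4]
grip_width: 0.0
 dp [-4.35 -0.97  0.05] roll -0.01 | tcp [ 0.4367 -0.0075  0.0706] F [-1.8  0.2 -1.4] w 0.0 t 7.1 q6 1.46
```

```bash
python3 -m handwheel '[{"dp":[0,-4,0],"roll":0},{"dp":[0,-8,0],"roll":0},{"dp":[0,-12,0],"roll":0},{"dp":[0,-12,4],"roll":0},{"dp":[0,-12,8],"roll":0}]' 0 40
python3 -c "
from h import *
print(Ro.from_quat(telemetry.get_state()['eef_rot']).as_matrix().round(4))
goto([.437,.251,.15],100.6)"
```

```text
time_s: 7.5
tcp_pos: [0.4365, -0.0885, 0.1952]
eef_rot: [0.007, 0.708, -0.706, 0.009]
ft_force: [0.9, -0.2, -1.1]
grip_width: 0.0426
[[-0.9997  0.023   0.0029]
 [-0.0028  0.0039 -1.    ]
 [-0.023  -0.9997 -0.0038]]
 dp [ -0.04   4.65 -33.93] roll -10.44 | tcp [ 0.4365 -0.0885  0.1952] F [ 0.9 -0.2 -1.1] w 0.0426 t 7.5 q6 1.28
```

```bash
python3 -m handwheel '[{"dp":[0,0,-4],"roll":-2},{"dp":[0,0,-8],"roll":-4},{"dp":[0,0,-12],"roll":-6},{"dp":[0,0,-16],"roll":-8},{"dp":[0,0,-19],"roll":-10.5}]'
python3 -m handwheel '[{"dp":[-0.7,1,-3.7],"roll":0},{"dp":[-1.4,2,-7.4],"roll":0},{"dp":[-2.1,3,-11],"roll":0},{"dp":[-2.8,4,-14.6],"roll":0},{"dp":[-2.8,4,-14.6],"roll":0}]'
python3 - <<'E'
from h import *
print(Ro.from_quat(telemetry.get_state()['eef_rot']).as_matrix().round(4))
im=snap('top','t2.png',(235,150,435,330),4)
for b in blanks(im): print(b)
goto([.437,.251,.15],100.6)
E
```

```text
time_s: 7.92
tcp_pos: [0.436, 0.1034, 0.1979]
eef_rot: [-0.057, 0.705, -0.703, 0.074]
ft_force: [1.6, -0.1, -0.3]
grip_width: 0.0428
time_s: 8.33
tcp_pos: [0.4364, 0.2568, 0.1578]
eef_rot: [-0.059, 0.705, -0.703, 0.075]
ft_force: [0.1, -0.3, -0.5]
grip_width: 0.0426
[[-0.982   0.0222  0.1877]
 [-0.1876  0.0054 -0.9822]
 [-0.0228 -0.9997 -0.0011]]
(array([0.4139, 0.3719]), np.float64(179.9), np.float64(0.11), np.float64(0.077))
(array([0.5892, 0.2528]), np.float64(168.4), np.float64(0.11), np.float64(0.029))
 dp [0.08 0.86 0.35] roll 0.19 | tcp [0.4369 0.2545 0.1586] F [ 1.   0.1 -0.5] w 0.0427 t 8.4 q6 1.84
```

View pics/t2.png

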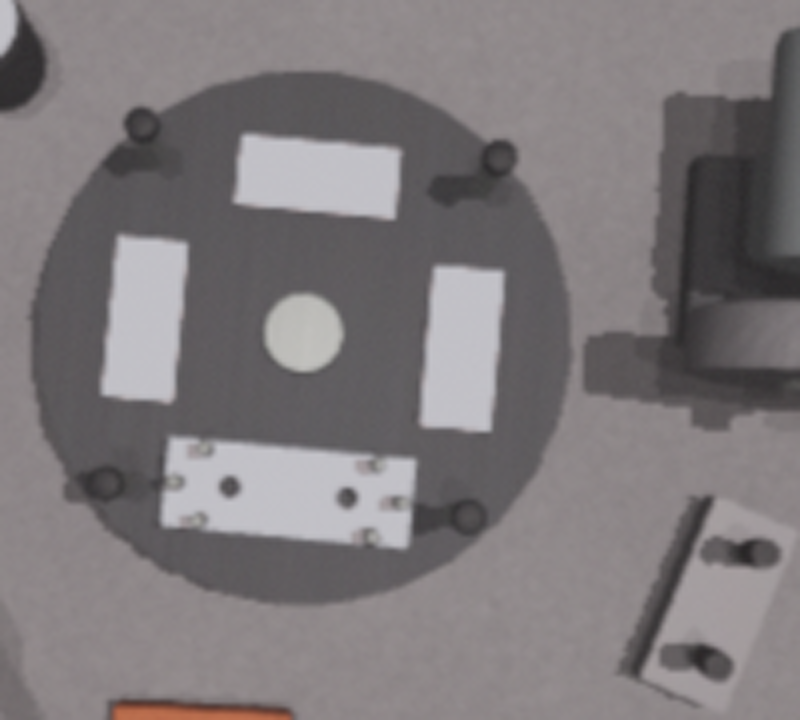

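```bash
cat >> h.py <<'E'
def nest(im):
    g=cv2.cvtColor(im,cv2.COLOR_BGR2GRAY); m=np.zeros_like(g); m[255:292,268:345]=255
    b=((g>130)&(m>0)).astype(np.uint8); c=max(cv2.findContours(b,cv2.RETR_EXTERNAL,cv2.CHAIN_APPROX_NONE)[0],key=cv2.contourArea)
    w=np.array([p2w("top",u,.069)[:2] for u in cv2.boxPoints(cv2.minAreaRect(c))])
    e=[w[1]-w[0],w[2]-w[1]]; L=max(e,key=np.linalg.norm); S=min(e,key=np.linalg.norm)
    print("block",w.mean(0).round(4),np.degrees(np.arctan2(L[1],L[0]))%180,np.linalg.norm(L),np.linalg.norm(S))
    hs=[dark(im,u,5,.069) for u in [(292.2,271.3),(321.5,274)]]
    d=hs[0]-hs[1]; print("holes",hs,"mid",np.mean(hs,0).round(4),"dist",np.linalg.norm(d),"heading",np.degrees(np.arctan2(d[1],d[0]))%180)
def dark(im,u,r,z,n="top"):
    g=cv2.cvtColor(im,cv2.COLOR_BGR2GRAY).astype(float); x,y=np.round(u).astype(int)
    for _ in range(3):
        p=g[y-r:y+r+1,x-r:x+r+1]; w=np.clip(np.percentile(p,60)-p-25,0,None)
        w[np.hypot(*np.mgrid[-r:r+1,-r:r+1])>r]=0
        yy,xx=np.mgrid[y-r:y+r+1,x-r:x+r+1]; c=((w*xx).sum()/w.sum(),(w*yy).sum()/w.sum()); x,y=np.round(c).astype(int)
    return p2w(n,c,z)[:2].round(4)
E
python3 - <<'E'
from h import *
im=snap('top'); nest(im)
for u in [(209.7+235-.4-20,0)]: pass
for u in [((762)/4+235,552/4+150),(716/4+235,662/4+150)]:
    print("pin top",dark(im,u,4,.096), p2w("top",u,.096).round(4))
# hub disc white cap
g=cv2.cvtColor(im,cv2.COLOR_BGR2GRAY); b=np.zeros_like(g); b[218:248,295:326]=(g[218:248,295:326]>140); M=cv2.moments(b,True); print("hub",p2w("top",(M["m10"]/M["m00"],M["m01"]/M["m00"]),.05))
i0=cv2.imread("pics/top0.png")
g=cv2.cvtColor(i0,cv2.COLOR_BGR2GRAY)
for uv in [(193,244),(153,309),(195,310)]:
    k=blanks(i0)
E
```

```text
block [ 0.5155 -0.0071] 83.27345899970067 0.13593094567351455 0.0495490241061279
holes [array([0.5192, 0.0244]), array([ 0.5118, -0.0392])] mid [ 0.5155 -0.0074] dist 0.06402905590433143 heading 83.36335119196067
pin top [ 0.4779 -0.2467] [ 0.4772 -0.2566  0.096 ]
pin top [ 0.4247 -0.2216] [ 0.4205 -0.2301  0.096 ]
hub [ 0.60343408 -0.01758531  0.05      ]
```

```bash
python3 -m handwheel '[{"dp":[0.1,4,0.3],"roll":0},{"dp":[0.3,8,0.3],"roll":0},{"dp":[0.35,11.5,0.35],"roll":0},{"dp":[0.35,11.8,0.35],"roll":0},{"dp":[0.35,11.8,0.35],"roll":0}]'
python3 -c "
from h import *
goto([.4367,.2514,.032],100.6)
print(Ro.from_quat(telemetry.get_state()['eef_rot']).as_matrix().round(4)[:,1])"
```

```text
time_s: 8.85
tcp_pos: [0.4373, 0.2482, 0.0409]
eef_rot: [-0.058, 0.704, -0.704, 0.073]
ft_force: [0.1, -0.3, 0.9]
grip_width: 0.0426
 dp [ 0.01  0.89 -0.33] roll -0.02 | tcp [0.4373 0.2482 0.0409] F [ 0.1 -0.3  0.9] w 0.0426 t 8.8 q6 1.83
[ 0.0216  0.0025 -0.9998]
```

```bash
python3 -m handwheel '[{"dp":[0,0.4,-0.3],"roll":0},{"dp":[0,0.9,-0.33],"roll":0},{"dp":[0,0.9,-0.33],"roll":0},{"dp":[0,0.9,-0.33],"roll":0}]'
for i in 1 2 3; do python3 -m handwheel '[{"dp":[0,0.15,0],"roll":0},{"dp":[0,0.15,0],"roll":0},{"dp":[0,0.15,0],"roll":0}]' | grep -E "tcp_pos|force"; done
```

```text
time_s: 9.18
tcp_pos: [0.4375, 0.2518, 0.0332]
eef_rot: [-0.057, 0.704, -0.704, 0.074]
ft_force: [0.9, 0.6, 0.4]
grip_width: 0.0425
tcp_pos: [0.4378, 0.2519, 0.0321]
ft_force: [-0.3, -0.0, 0.4]
tcp_pos: [0.4377, 0.2519, 0.0305]
ft_force: [0.7, 0.2, -0.3]
tcp_pos: [0.4377, 0.2519, 0.0289]
ft_force: [-0.6, 0.3, -0.1]
```

```bash
python3 -m handwheel '[{"dp":[0.1,0.0,0],"roll":0},{"dp":[0.1,0,0],"roll":0},{"dp":[0.1,0,0],"roll":0},{"dp":[0.1,0,0],"roll":0},{"dp":[0.1,0,0],"roll":0}]' 1 50
python3 -c "
from h import *
goto([.4367,.2514,.032],100.6)"
```

```text
time_s: 10.35
tcp_pos: [0.4367, 0.2517, 0.0291]
eef_rot: [-0.057, 0.705, -0.704, 0.074]
ft_force: [-1.5, -1.0, 3.6]
grip_width: 0.0262
 dp [ 0.   -0.29  0.03] roll -0.01 | tcp [0.4367 0.2517 0.0291] F [-1.5 -1.   3.6] w 0.0262 t 10.3 q6 1.84
```

```bash
python3 -m handwheel '[{"dp":[0,-3,0],"roll":0},{"dp":[0,-6,0],"roll":0},{"dp":[0,-10,0],"roll":0},{"dp":[0,-13,0],"roll":0},{"dp":[0,-15,0],"roll":0}]'
python3 -m handwheel '[{"dp":[0,0,0],"roll":-7},{"dp":[0,0,0],"roll":-14},{"dp":[0,0,0],"roll":-21},{"dp":[0,0,0],"roll":-28},{"dp":[0,0,0],"roll":-35}]'
python3 -c "
from h import *
goto([.5155,-.0073,.2],173.3)
print(blanks())
snap('side','s3.png',(120,240,480,480),2)"
```

```text
time_s: 10.77
tcp_pos: [0.4337, 0.2514, 0.1823]
eef_rot: [-0.056, 0.705, -0.703, 0.075]
ft_force: [1.1, 0.5, -1.4]
grip_width: 0.0265
time_s: 11.18
tcp_pos: [0.4334, 0.2513, 0.1815]
eef_rot: [0.267, -0.649, 0.653, -0.285]
ft_force: [0.0, -0.4, -2.1]
grip_width: 0.0264
 dp [12.83 -1.76 23.91] roll -37.36 | tcp [0.4334 0.2513 0.1815] F [ 0.  -0.4 -2.1] w 0.0264 t 11.2 q6 1.22
[(array([0.4106, 0.3764]), np.float64(0.2), np.float64(0.103), np.float64(0.068)), (array([0.5892, 0.2528]), np.float64(168.4), np.float64(0.11), np.float64(0.029))]
```

View pics/s3.png

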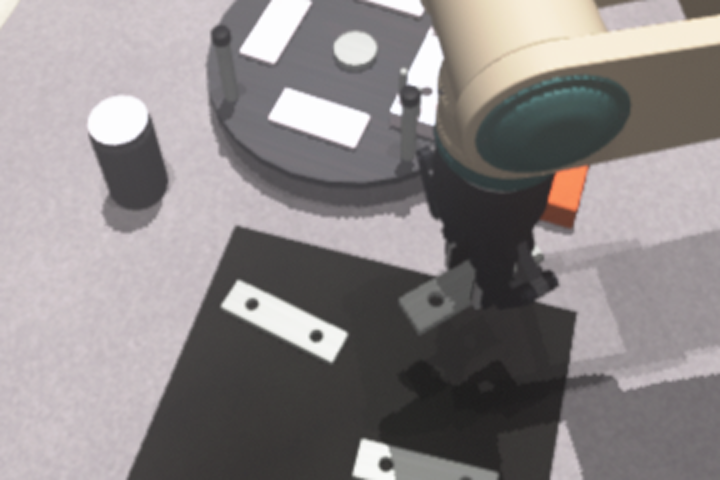

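```bash
python3 -m handwheel '[{"dp":[1.5,-0.8,3],"roll":-7},{"dp":[3,-1.5,6],"roll":-14},{"dp":[5,-2,9],"roll":-21},{"dp":[7,-2,12],"roll":-28},{"dp":[8,-2,15],"roll":-35}]'
python3 -c "
from h import *
goto([.5155,-.0073,.2],173.3)"
```

```text
time_s: 11.7
tcp_pos: [0.4829, 0.0899, 0.2022]
eef_rot: [0.439, -0.543, 0.552, -0.455]
ft_force: [0.2, 0.8, -1.8]
grip_width: 0.0263
 dp [8.86 0.26 5.14] roll -4.88 | tcp [0.4829 0.0899 0.2022] F [ 0.2  0.8 -1.8] w 0.0263 t 11.7 q6 0.31
```

```bash
python3 -m handwheel '[{"dp":[3,0.2,2],"roll":-3},{"dp":[6,0.2,4],"roll":-4.9},{"dp":[8.9,0.2,5.1],"roll":-4.9},{"dp":[8.9,0.2,5.1],"roll":-4.9},{"dp":[8.9,0.2,5.1],"roll":-4.9}]'
python3 -m handwheel '[{"dp":[0,0,0],"roll":0},{"dp":[0,0,0],"roll":0},{"dp":[0,0,0],"roll":0}]' | tail -2
python3 -c "
from h import *
print(Ro.from_quat(telemetry.get_state()['eef_rot']).as_matrix().round(4)[:,1])
goto([.5155,-.0073,.142],173.3)"
```

```text
time_s: 12.12
tcp_pos: [0.5149, -0.009, 0.1999]
eef_rot: [0.461, -0.525, 0.534, -0.476]
ft_force: [-0.1, 0.3, -2.2]
grip_width: 0.0263
ft_force: [-0.5, 1.2, -2.3]
grip_width: 0.0262
[ 0.0242  0.0047 -0.9997]
 dp [-0.04  5.78 -0.07] roll -0.35 | tcp [ 0.5148 -0.0081  0.1998] F [-0.5  1.2 -2.3] w 0.0262 t 12.4 q6 0.03
```

```bash
python3 -m handwheel '[{"dp":[0,2,0],"roll":0},{"dp":[-0.05,4,-0.05],"roll":-0.3},{"dp":[-0.1,5.8,-0.1],"roll":-0.35},{"dp":[-0.1,5.8,-0.1],"roll":-0.35},{"dp":[-0.1,5.8,-0.1],"roll":-0.35}]'
python3 - <<'E'
from h import *
goto([.515,-.0073,.128],173.3)
snap('side','s4.png',(210,200,410,350),4)
E
```

```text
time_s: 12.78
tcp_pos: [0.5148, -0.0059, 0.1414]
eef_rot: [0.463, -0.524, 0.532, -0.477]
ft_force: [0.2, 0.5, -0.9]
grip_width: 0.0259
 dp [0.14 1.34 0.01] roll 0.04 | tcp [ 0.5148 -0.0059  0.1414] F [ 0.2  0.5 -0.9] w 0.0259 t 12.8 q6 0.03
```

View pics/s4.png

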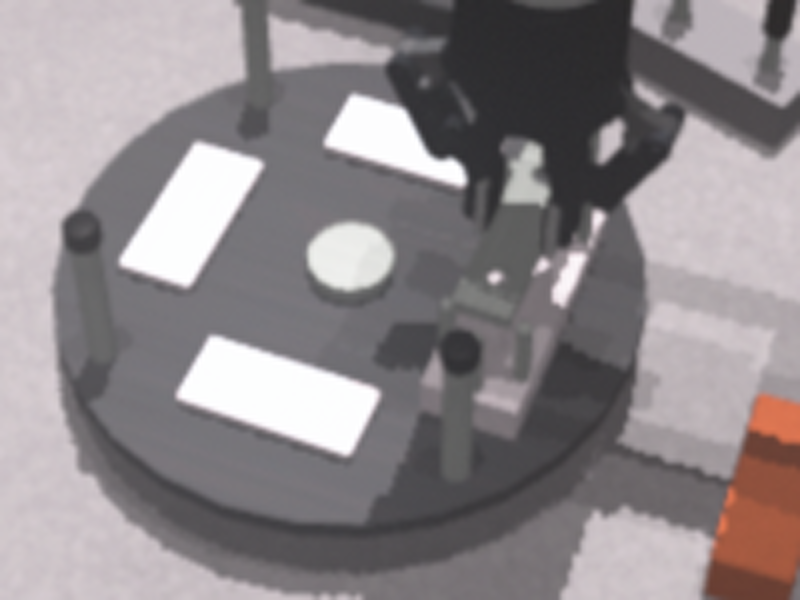

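```bash
python3 -m handwheel '[{"dp":[0.14,0,0],"roll":0},{"dp":[0.14,0.3,0],"roll":0},{"dp":[0.14,0.6,0],"roll":0},{"dp":[0.14,0.6,0],"roll":0}]'
python3 -m handwheel '[{"dp":[0,0.3,0],"roll":0},{"dp":[0,0.6,0],"roll":0},{"dp":[0,0.6,0],"roll":0}]'
python3 -c "
from h import *
goto([.515,-.0073,.095],173.3)"
```

```text
time_s: 13.17
tcp_pos: [0.5154, -0.0076, 0.1365]
eef_rot: [0.462, -0.524, 0.533, -0.478]
ft_force: [0.5, 0.7, -2.1]
grip_width: 0.0261
time_s: 13.42
tcp_pos: [0.5152, -0.0075, 0.1297]
eef_rot: [0.463, -0.524, 0.532, -0.477]
ft_force: [-0.4, -0.3, -3.0]
grip_width: 0.0259
 dp [ 0.01  3.46 -0.1 ] roll 0.02 | tcp [ 0.5152 -0.0075  0.1297] F [-0.4 -0.3 -3. ] w 0.0259 t 13.4 q6 0.03
```

No contact at 5 mm below the dowel tops; continue.

```bash
python3 -m handwheel '[{"dp":[0,0.5,0],"roll":0},{"dp":[0,1,0],"roll":0},{"dp":[0,1,0],"roll":0}]'|grep -E "tcp|force"
python3 -m handwheel '[{"dp":[0,0.5,0],"roll":0},{"dp":[0,1,0],"roll":0},{"dp":[0,1,0],"roll":0}]'|grep -E "tcp|force"
python3 -m handwheel '[{"dp":[0,0.5,0],"roll":0},{"dp":[0,0.9,0],"roll":0},{"dp":[0,0.9,0],"roll":0}]'|grep -E "tcp|force"
python3 -c "
from h import *
goto([.515,-.0073,.095],173.3)"
```

```text
tcp_pos: [0.5148, -0.0074, 0.1181]
ft_force: [-0.5, 1.2, -2.5]
tcp_pos: [0.5143, -0.0073, 0.1065]
ft_force: [-0.7, -0.6, -1.5]
tcp_pos: [0.514, -0.0072, 0.0963]
ft_force: [0.8, 0.3, -2.9]
 dp [-0.    0.14  0.1 ] roll 0.02 | tcp [ 0.514  -0.0072  0.0963] F [ 0.8  0.3 -2.9] w 0.0262 t 14.2 q6 0.03
```

```bash
python3 -m handwheel '[{"dp":[0,0.1,0.05],"roll":0},{"dp":[0,0.1,0.05],"roll":0},{"dp":[0,0.1,0.05],"roll":0}]' 0 50
python3 -m handwheel '[{"dp":[0,-3,0],"roll":0},{"dp":[0,-6,0],"roll":0},{"dp":[0,-9,0],"roll":0},{"dp":[0,-10.5,0],"roll":0},{"dp":[0,-10.5,0],"roll":0}]'
python3 -m handwheel '[{"dp":[-3.5,0,0],"roll":7},{"dp":[-7.3,0,0],"roll":14},{"dp":[-11,0,1],"roll":21},{"dp":[-15,0,3],"roll":28},{"dp":[-18,0,3],"roll":35}]'
python3 - <<'E'
from h import *
im=snap('top')
for b in blanks(im): print(b)
nest(im)
goto([.4415,.3444,.15],91.3)
goto([.5892,.2528,.15],78.4)
E
```

```text
time_s: 14.42
tcp_pos: [0.5148, -0.0073, 0.0958]
eef_rot: [0.464, -0.525, 0.531, -0.476]
ft_force: [0.5, 0.1, -0.5]
grip_width: 0.0427
time_s: 14.83
tcp_pos: [0.5147, -0.008, 0.2061]
eef_rot: [0.462, -0.523, 0.533, -0.478]
ft_force: [-0.6, -0.1, 0.1]
grip_width: 0.0428
time_s: 15.25
tcp_pos: [0.5666, 0.169, 0.2074]
eef_rot: [0.282, -0.642, 0.647, -0.301]
ft_force: [0.4, -0.7, -0.1]
grip_width: 0.0422
(array([0.4957, 0.3961]), np.float64(12.7), np.float64(0.288), np.float64(0.034))
block [ 0.5156 -0.0072] 83.31476066472511 0.13531978539233347 0.049084974028967034
holes [array([0.5188, 0.0241]), array([ 0.5113, -0.0401])] mid [ 0.515 -0.008] dist 0.06463659953927033 heading 83.33677037787932
 dp [ -4.24   5.49 -20.68] roll 46.91 | tcp [0.5659 0.1745 0.207 ] F [-2.1  4.7 -1.3] w 0.0427 t 15.3 q6 0.97
 dp [-7.25  5.81 -3.57] roll 59.8 | tcp [0.5659 0.1745 0.207 ] F [-2.1  4.7 -1.3] w 0.0427 t 15.3 q6 0.97
```

```bash
python3 -m handwheel '[{"dp":[-2,0,-1],"roll":7},{"dp":[-4,0,-2],"roll":14},{"dp":[-6,0,-3],"roll":21},{"dp":[-7.2,0,-3.6],"roll":28},{"dp":[-7.2,0,-3.6],"roll":35}]'
python3 -m handwheel '[{"dp":[0,0,0],"roll":7},{"dp":[0,1,0],"roll":14},{"dp":[0,2,0],"roll":21},{"dp":[0,3,0],"roll":25},{"dp":[0,3,0],"roll":25}]'
python3 - <<'E'
from h import *
print(Ro.from_quat(telemetry.get_state()['eef_rot']).as_matrix().round(4)[:,1])
im=snap('top','t3.png',(110,150,350,350),3)
for b in blanks(im): print(b)
goto([.5892,.2528,.045],78.4)
E
```

```text
time_s: 15.72
tcp_pos: [0.5868, 0.2547, 0.2066]
eef_rot: [-0.071, 0.704, -0.701, 0.09]
ft_force: [0.3, 0.3, -0.3]
grip_width: 0.0429
time_s: 16.13
tcp_pos: [0.5864, 0.2545, 0.173]
eef_rot: [0.081, 0.706, -0.7, -0.067]
ft_force: [0.3, -0.3, -0.3]
grip_width: 0.0427
[ 0.0199  0.0059 -0.9998]
 dp [-0.02 12.95  0.26] roll -0.25 | tcp [0.5868 0.2546 0.1744] F [-0.4  0.1  0.8] w 0.0427 t 16.2 q6 2.13
```

View pics/t3.png

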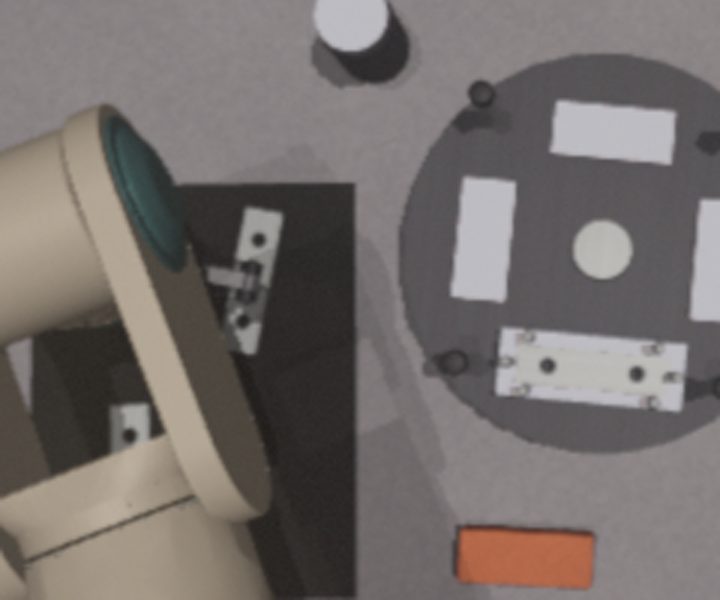

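```bash
python3 -m handwheel '[{"dp":[0,4,0.1],"roll":0},{"dp":[0,8,0.2],"roll":-0.2},{"dp":[0,12,0.25],"roll":-0.2},{"dp":[0,13,0.25],"roll":-0.2},{"dp":[0,13,0.25],"roll":-0.2}]' 0 50
python3 -c "
from h import *
goto([.5892,.2528,.029],78.4)"
```

```text
time_s: 16.6
tcp_pos: [0.5871, 0.2523, 0.0409]
eef_rot: [0.076, 0.705, -0.702, -0.066]
ft_force: [-0.2, -0.1, 0.0]
grip_width: 0.0427
 dp [-0.17  1.19 -0.09] roll 0.05 | tcp [0.5871 0.2523 0.0409] F [-0.2 -0.1  0. ] w 0.0427 t 16.6 q6 2.12
```

```bash
python3 -m handwheel '[{"dp":[-0.15,0.6,-0.05],"roll":0},{"dp":[-0.17,1.2,-0.05],"roll":0},{"dp":[-0.17,1.2,-0.05],"roll":0},{"dp":[-0.17,1.2,-0.05],"roll":0}]'
python3 -m handwheel '[{"dp":[0,0,0],"roll":0},{"dp":[0,0,0],"roll":0}]'|grep -E "tcp|force"
python3 -c "
from h import *
goto([.5892,.2528,.029],78.4)"
```

```text
time_s: 16.93
tcp_pos: [0.5898, 0.2527, 0.0305]
eef_rot: [0.077, 0.706, -0.701, -0.065]
ft_force: [0.3, 0.5, 1.0]
grip_width: 0.0424
tcp_pos: [0.5906, 0.253, 0.032]
ft_force: [0.2, 0.2, 0.6]
 dp [0.13 0.3  0.05] roll 0.08 | tcp [0.5906 0.253  0.032 ] F [0.2 0.2 0.6] w 0.0426 t 17.1 q6 2.12
```

```bash
python3 -m handwheel '[{"dp":[0.13,0.3,0],"roll":0},{"dp":[0.13,0.3,0],"roll":0},{"dp":[0.13,0.3,0],"roll":0}]'|grep -E "tcp|force"
python3 -m handwheel '[{"dp":[0,0,0],"roll":0},{"dp":[0,0,0],"roll":0},{"dp":[0,0,0],"roll":0},{"dp":[0,0,0],"roll":0},{"dp":[0,0,0],"roll":0}]' 1 50
python3 -c "
from h import *
goto([.5892,.2528,.029],78.4)"
```

```text
tcp_pos: [0.5892, 0.2534, 0.029]
ft_force: [0.3, 1.1, -0.3]
time_s: 17.77
tcp_pos: [0.5894, 0.2535, 0.0293]
eef_rot: [0.077, 0.706, -0.701, -0.064]
ft_force: [-0.4, -0.1, 2.6]
grip_width: 0.0261
 dp [0.   0.03 0.07] roll 0.09 | tcp [0.5894 0.2535 0.0293] F [-0.4 -0.1  2.6] w 0.0261 t 17.8 q6 2.12
```

```bash
python3 -m handwheel '[{"dp":[0,-3,0],"roll":0},{"dp":[0,-7,0],"roll":0},{"dp":[0,-11,0],"roll":0},{"dp":[0,-15,0],"roll":0},{"dp":[0,-17.5,0],"roll":0}]'
python3 -m handwheel '[{"dp":[0,0,0],"roll":-7},{"dp":[0,0,2],"roll":-14},{"dp":[0,0,4],"roll":-21},{"dp":[0,0,6],"roll":-28},{"dp":[0,0,8],"roll":-35}]'
python3 -c "
from h import *
goto([.515,-.0073,.2],173.3)"
```

```text
time_s: 18.18
tcp_pos: [0.5865, 0.2526, 0.2088]
eef_rot: [0.079, 0.707, -0.7, -0.063]
ft_force: [1.0, -0.4, -0.8]
grip_width: 0.0259
time_s: 18.6
tcp_pos: [0.5699, 0.1733, 0.2067]
eef_rot: [-0.138, 0.693, -0.691, 0.154]
ft_force: [-0.0, -0.5, -1.9]
grip_width: 0.026
 dp [12.33  0.43 14.29] roll -59.44 | tcp [0.5699 0.1733 0.2067] F [-0.  -0.5 -1.9] w 0.026 t 18.6 q6 1.39
```

```bash
python3 -m handwheel '[{"dp":[2,0,2.5],"roll":-7},{"dp":[4,0,5],"roll":-14},{"dp":[6,0,7.5],"roll":-21},{"dp":[8,0,10],"roll":-28},{"dp":[10,0,12],"roll":-35}]'
python3 -m handwheel '[{"dp":[0,0,0],"roll":-7},{"dp":[0,0,0],"roll":-14},{"dp":[0,0,0],"roll":-21},{"dp":[0,0,0],"roll":-24},{"dp":[0,0,0],"roll":-24}]'|grep tcp
python3 -c "
from h import *
goto([.515,-.0073,.15],173.3)"
```

```text
time_s: 19.02
tcp_pos: [0.5261, 0.0212, 0.2039]
eef_rot: [0.342, -0.613, 0.617, -0.356]
ft_force: [-0.1, -0.0, -1.3]
grip_width: 0.0263
tcp_pos: [0.5258, 0.021, 0.2031]
 dp [ 2.98  5.27 -0.83] roll -0.04 | tcp [0.5258 0.021  0.2031] F [-0.4  0.1 -2.3] w 0.0262 t 19.4 q6 0.08
```

```bash
python3 -m handwheel '[{"dp":[3,0,-0.8],"roll":0},{"dp":[3,2,-0.8],"roll":0},{"dp":[3,4,-0.85],"roll":0},{"dp":[3,5.3,-0.9],"roll":0},{"dp":[3,5.3,-0.9],"roll":0}]'|grep tcp
python3 -m handwheel '[{"dp":[0,0,0],"roll":0},{"dp":[0,0,0],"roll":0},{"dp":[0,0,0],"roll":0}]'|grep tcp
python3 -c "
from h import *
goto([.515,-.0073,.128],173.3)"
```

```text
tcp_pos: [0.5123, -0.0073, 0.1459]
tcp_pos: [0.5127, -0.0073, 0.1468]
 dp [-0.01  1.88  0.2 ] roll -0.2 | tcp [ 0.5127 -0.0073  0.1468] F [ 0.4  0.3 -2.2] w 0.0261 t 20.1 q6 0.03
```

```bash
python3 -m handwheel '[{"dp":[0,0,0.25],"roll":-0.2},{"dp":[0,0,0.25],"roll":-0.2},{"dp":[0,0.5,0.25],"roll":-0.2},{"dp":[0,1,0.25],"roll":-0.2},{"dp":[0,1,0.25],"roll":-0.2}]'|grep -E "tcp|force"
python3 -m handwheel '[{"dp":[0,0.4,0],"roll":0},{"dp":[0,0.8,0],"roll":0},{"dp":[0,0.8,0],"roll":0}]'|grep -E "tcp|force"
python3 -c "
from h import *
goto([.515,-.0073,.105],173.3)"
```

```text
tcp_pos: [0.5147, -0.0074, 0.1353]
ft_force: [-0.2, 0.0, -2.7]
tcp_pos: [0.5143, -0.0073, 0.126]
ft_force: [-0.1, 0.2, -2.1]
 dp [0.   2.1  0.06] roll -0.0 | tcp [ 0.5143 -0.0073  0.126 ] F [-0.1  0.2 -2.1] w 0.0261 t 20.8 q6 0.03
```

```bash
python3 -m handwheel '[{"dp":[0,0.5,0.06],"roll":0},{"dp":[0,1,0.06],"roll":0},{"dp":[0,1,0.06],"roll":0}]'|grep -E "tcp|force"
python3 -m handwheel '[{"dp":[0,0.5,0],"roll":0},{"dp":[0,1.1,0],"roll":0},{"dp":[0,1.1,0],"roll":0}]'|grep -E "tcp|force"
python3 -c "
from h import *
goto([.515,-.0073,.104],173.3)"
```

```text
tcp_pos: [0.5143, -0.0073, 0.1145]
ft_force: [-0.2, 0.5, -2.4]
tcp_pos: [0.5146, -0.0072, 0.1032]
ft_force: [0.7, -1.1, -2.4]
 dp [ 0.   -0.08  0.04] roll -0.01 | tcp [ 0.5146 -0.0072  0.1032] F [ 0.7 -1.1 -2.4] w 0.026 t 21.3 q6 0.03
```

```bash
python3 -m handwheel '[{"dp":[0,0,0],"roll":0},{"dp":[0,0,0],"roll":0},{"dp":[0,0,0],"roll":0}]' 0 50 |grep -E "tcp|force|grip"
python3 -m handwheel '[{"dp":[0,-3,0],"roll":0},{"dp":[0,-6,0],"roll":0},{"dp":[0,-9,0],"roll":0},{"dp":[0,-10,0],"roll":0},{"dp":[0,-10,0],"roll":0}]'|grep tcp
python3 -m handwheel '[{"dp":[-4,0,0],"roll":7},{"dp":[-8,0,0],"roll":14},{"dp":[-12,0,0],"roll":21},{"dp":[-16,0,0],"roll":28},{"dp":[-20,0,0],"roll":35}]'|grep tcp
python3 - <<'E'
from h import *
im=snap('top')
for b in blanks(im): print(b)
nest(im)
goto([.4415,.3444,.2],91.3)
E
```

```text
tcp_pos: [0.5147, -0.0073, 0.1033]
ft_force: [-0.4, -0.6, 0.1]
grip_width: 0.0426
tcp_pos: [0.5153, -0.0081, 0.2069]
tcp_pos: [0.5368, 0.181, 0.2063]
(array([0.4152, 0.4079]), np.float64(16.1), np.float64(0.125), np.float64(0.031))
block [ 0.5155 -0.0074] 83.31476974066692 0.13536985542643865 0.04918474776264009
holes [array([0.5188, 0.0246]), array([ 0.511 , -0.0398])] mid [ 0.5149 -0.0076] dist 0.06487064050863071 heading 83.09408690243225
 dp [ -5.9    0.64 -17.39] roll 48.61 | tcp [0.5365 0.1872 0.2061] F [-1.4  5.6 -0. ] w 0.0425 t 22.4 q6 0.97
```

```bash
python3 -m handwheel '[{"dp":[-1,0,-3],"roll":7},{"dp":[-2,0,-6],"roll":14},{"dp":[-3,0,-9],"roll":21},{"dp":[-4,0,-12],"roll":28},{"dp":[-5,0,-15],"roll":35}]'|grep tcp
python3 -m handwheel '[{"dp":[0,0,0],"roll":7},{"dp":[0,0,0],"roll":13.5},{"dp":[0,0,0],"roll":13.5},{"dp":[0,0,0],"roll":13.5}]'|grep tcp
python3 - <<'E'
from h import *
im=snap('top'); cv2.imwrite("pics/t4.png",cv2.resize(im[200:360,110:350],None,fx=3,fy=3))
for b in blanks(im): print(b)
goto([.4415,.3444,.15],91.3)
E
```

```text
tcp_pos: [0.4524, 0.3229, 0.2041]
tcp_pos: [0.4521, 0.3226, 0.2025]
 dp [ 1.06  5.3  -2.18] roll 0.27 | tcp [0.4523 0.3225 0.2029] F [-0.4 -0.7 -0.4] w 0.0427 t 23.2 q6 2.1
```

View pics/t4.png

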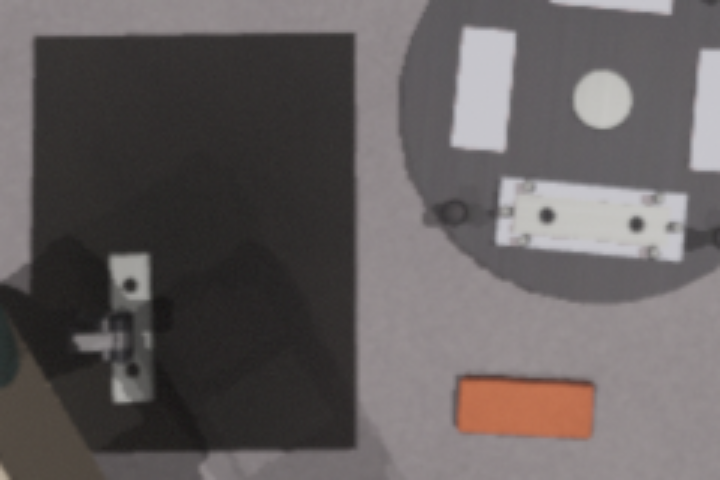

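```bash
python3 -m handwheel '[{"dp":[1,3,-2],"roll":0.2},{"dp":[1.1,6,-2.2],"roll":0.2},{"dp":[1.15,10,-2.2],"roll":0.2},{"dp":[1.2,14,-2.2],"roll":0.2},{"dp":[1.3,16,-2.2],"roll":0.2}]'|grep tcp
python3 -m handwheel '[{"dp":[0,0,0],"roll":0},{"dp":[0,0,0],"roll":0}]'|grep -E "tcp|force"
python3 -c "
from h import *
goto([.4415,.3444,.029],91.3)"
```

```text
tcp_pos: [0.4378, 0.3433, 0.0373]
tcp_pos: [0.4369, 0.3421, 0.0354]
ft_force: [-0.2, -0.4, -0.5]
 dp [-0.47  0.64 -0.22] roll 0.3 | tcp [0.4369 0.3421 0.0354] F [-0.2 -0.4 -0.5] w 0.0427 t 23.8 q6 2.14
```

```bash
python3 -m handwheel '[{"dp":[-0.47,0.3,-0.2],"roll":0.3},{"dp":[-0.47,0.6,-0.2],"roll":0.3},{"dp":[-0.47,0.6,-0.2],"roll":0.3},{"dp":[-0.47,0.6,-0.2],"roll":0.3}]'|grep tcp
python3 -m handwheel '[{"dp":[0,0,0],"roll":0},{"dp":[0,0,0],"roll":0}]'|grep -E "tcp|force"
python3 -c "
from h import *
goto([.4415,.3444,.029],91.3)"
```

```text
tcp_pos: [0.4422, 0.3446, 0.0305]
tcp_pos: [0.4427, 0.3449, 0.0314]
ft_force: [0.3, 0.4, 0.8]
 dp [0.12 0.24 0.05] roll 0.02 | tcp [0.4427 0.3449 0.0314] F [0.3 0.4 0.8] w 0.0423 t 24.3 q6 2.14
```

```bash
python3 -m handwheel '[{"dp":[0.12,0.24,0.05],"roll":0},{"dp":[0.12,0.24,0.05],"roll":0},{"dp":[0.12,0.24,0.05],"roll":0}]'|grep -E "tcp|force"
python3 -m handwheel '[{"dp":[0,0,0],"roll":0},{"dp":[0,0,0],"roll":0},{"dp":[0,0,0],"roll":0},{"dp":[0,0,0],"roll":0},{"dp":[0,0,0],"roll":0}]' 1 50
python3 -m handwheel '[{"dp":[0,-3,0],"roll":0},{"dp":[0,-7,0],"roll":0},{"dp":[0,-11,0],"roll":0},{"dp":[0,-15,0],"roll":0},{"dp":[0,-17.5,0],"roll":0}]'
python3 -m handwheel '[{"dp":[0,0,2],"roll":-7},{"dp":[0,0,6],"roll":-14},{"dp":[0,0,10],"roll":-21},{"dp":[0,0,14],"roll":-28},{"dp":[0,0,16],"roll":-35}]'
python3 -c "
from h import *
goto([.515,-.0073,.21],173.3)"
```

```text
tcp_pos: [0.4413, 0.3443, 0.0289]
ft_force: [0.3, -0.3, -0.3]
time_s: 24.95
tcp_pos: [0.4414, 0.3444, 0.0292]
eef_rot: [-0.008, 0.708, -0.706, 0.009]
ft_force: [-0.5, -0.0, 2.5]
grip_width: 0.026
time_s: 25.37
tcp_pos: [0.4417, 0.3444, 0.2086]
eef_rot: [-0.006, 0.709, -0.705, 0.01]
ft_force: [1.1, 0.4, -1.6]
grip_width: 0.0261
time_s: 25.78
tcp_pos: [0.445, 0.1818, 0.2072]
eef_rot: [-0.215, 0.674, -0.672, 0.219]
ft_force: [-0.1, -1.1, -2.1]
grip_width: 0.0264
 dp [ 5.36 -0.32 19.44] roll -47.58 | tcp [0.445  0.1818 0.2072] F [-0.1 -1.1 -2.1] w 0.0264 t 25.8 q6 1.26
```

```bash
python3 -m handwheel '[{"dp":[1,0,3],"roll":-7},{"dp":[2,0,7],"roll":-14},{"dp":[3,0,10],"roll":-21},{"dp":[4,0,13],"roll":-28},{"dp":[5,0,16],"roll":-35}]'|grep tcp
python3 -m handwheel '[{"dp":[0,0,0],"roll":-7},{"dp":[0,0,0],"roll":-12.5},{"dp":[0,0,0],"roll":-12.5},{"dp":[0,0,0],"roll":-12.5}]'|grep tcp
python3 -c "
from h import *
goto([.515,-.0073,.15],173.3)"
```

```text
tcp_pos: [0.4974, 0.0223, 0.2063]
tcp_pos: [0.4972, 0.0223, 0.2058]
 dp [2.67 5.57 2.21] roll -2.31 | tcp [0.4972 0.0223 0.2058] F [-0.   0.  -2.1] w 0.0262 t 26.5 q6 0.13
```

```bash
python3 -m handwheel '[{"dp":[2.7,0,2.1],"roll":-2.3},{"dp":[2.7,2,2.1],"roll":-2.3},{"dp":[2.7,4,2.1],"roll":-2.3},{"dp":[2.7,5.5,2.2],"roll":-2.3},{"dp":[2.7,5.5,2.2],"roll":-2.3}]'|grep tcp
python3 -m handwheel '[{"dp":[0,0,0],"roll":0},{"dp":[0,0,0],"roll":0},{"dp":[0,0,0],"roll":0}]'|grep tcp
python3 -c "
from h import *
goto([.515,-.0073,.138],173.3)
print(Ro.from_quat(telemetry.get_state()['eef_rot']).as_matrix().round(4)[:,1])"
```

```text
tcp_pos: [0.513, -0.0071, 0.1468]
tcp_pos: [0.5134, -0.0068, 0.1479]
 dp [0.03 0.99 0.16] roll -0.16 | tcp [ 0.5134 -0.0068  0.1479] F [-0.2  0.6 -1.7] w 0.0259 t 27.2 q6 0.03
[-0.0028  0.0043 -1.    ]
```

```bash
python3 -m handwheel '[{"dp":[0.04,0,0.2],"roll":-0.15},{"dp":[0.04,0,0.2],"roll":-0.15},{"dp":[0.04,0.5,0.2],"roll":-0.15},{"dp":[0.04,1,0.2],"roll":-0.15},{"dp":[0.04,1,0.2],"roll":-0.15}]'|grep -E "tcp|force"
python3 -m handwheel '[{"dp":[0,0.4,0],"roll":0},{"dp":[0,0.8,0],"roll":0},{"dp":[0,0.8,0],"roll":0}]'|grep -E "tcp|force"
python3 -m handwheel '[{"dp":[0,0.4,0],"roll":0},{"dp":[0,0.8,0],"roll":0},{"dp":[0,0.8,0],"roll":0}]'|grep -E "tcp|force"
python3 -c "
from h import *
goto([.515,-.0073,.1115],173.3)"
```

```text
tcp_pos: [0.5147, -0.0074, 0.1365]
ft_force: [0.2, 0.3, -1.7]
tcp_pos: [0.5144, -0.0074, 0.1274]
ft_force: [1.5, -0.2, -1.9]
tcp_pos: [0.5144, -0.0073, 0.1185]
ft_force: [2.6, 0.1, -3.0]
 dp [-0.01  0.7   0.06] roll -0.02 | tcp [ 0.5144 -0.0073  0.1185] F [ 2.6  0.1 -3. ] w 0.026 t 28.1 q6 0.03
```

```bash
python3 -m handwheel '[{"dp":[0,0.3,0.08],"roll":0},{"dp":[0,0.7,0.08],"roll":0},{"dp":[0,0.7,0.08],"roll":0}]'|grep -E "tcp|force"
python3 -m handwheel '[{"dp":[0,0,0],"roll":0},{"dp":[0,0,0],"roll":0},{"dp":[0,0,0],"roll":0}]' 0 50 |grep -E "tcp|force|grip"
python3 -m handwheel '[{"dp":[0,-3,0],"roll":0},{"dp":[0,-6,0],"roll":0},{"dp":[0,-8,0],"roll":0},{"dp":[0,-9,0],"roll":0},{"dp":[0,-9,0],"roll":0}]'|grep tcp
python3 -m handwheel '[{"dp":[4,0,0],"roll":0},{"dp":[8,0,0],"roll":0},{"dp":[12,0,0],"roll":0},{"dp":[16,0,0],"roll":0},{"dp":[16,0,0],"roll":0}]'|grep tcp
python3 - <<'E'
from h import *
im=snap('top','t5.png',(250,225,450,345),4)
snap('side','s5.png',(250,170,450,320),4)
nest(im)
goto([.47,-.2,.2],173.3)
E
```

```text
tcp_pos: [0.5152, -0.0074, 0.1113]
ft_force: [-0.1, 0.0, -1.6]
tcp_pos: [0.5152, -0.0074, 0.1114]
ft_force: [0.3, -0.3, 0.2]
grip_width: 0.0427
tcp_pos: [0.5167, -0.0079, 0.2039]
tcp_pos: [0.4961, -0.1723, 0.2009]
block [ 0.5158 -0.0066] 83.43465586603752 0.13532061228155368 0.05008242031460124
holes [array([0.5189, 0.0252]), array([ 0.5114, -0.0395])] mid [ 0.5152 -0.0072] dist 0.06513324803815637 heading 83.38780591866443
 dp [ 3.53  0.11 -2.3 ] roll -0.18 | tcp [ 0.4971 -0.1677  0.2012] F [-0.3 -0.2 -1. ] w 0.0425 t 29.6 q6 -0.28
```

View pics/t5.png

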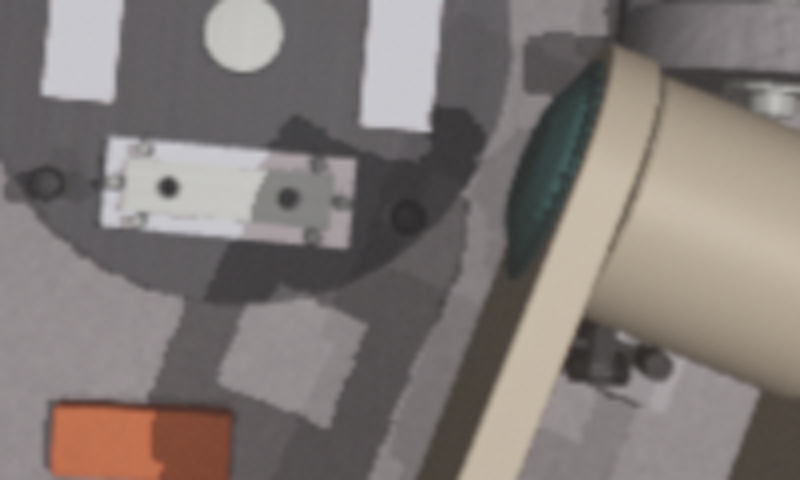

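View pics/s5.png

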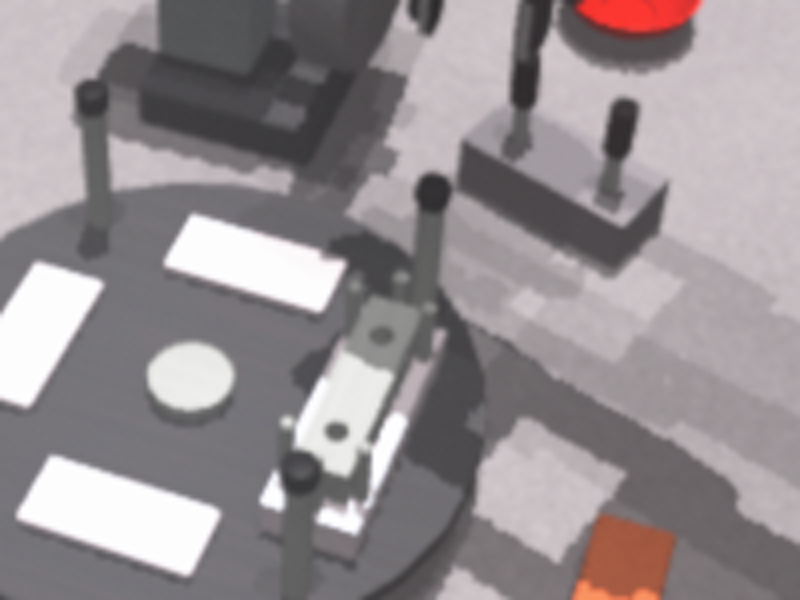

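```bash
python3 - <<'E'
from h import *
a=np.linspace(0,2*np.pi,40)
def hull(n,x,y,r):
    P=np.array([[x+r*np.cos(t),y+r*np.sin(t),z] for z in(.062,.096) for t in a]); return cv2.convexHull(np.round(w2p(n,P)*8*4+16).astype(np.int32))
def score(n,g,x,y):
    m=[cv2.fillConvexPoly(np.zeros(g.shape,np.uint8),hull(n,x,y,r),1,shift=3)>0 for r in(.0075,.0105)]
    return g[m[1]&~m[0]].mean()-g[m[0]].mean()
for n in("top","side"):
    g=cv2.resize(cv2.cvtColor(cv2.imread(f"pics/{n}0.png"),cv2.COLOR_BGR2GRAY),None,fx=4,fy=4,interpolation=cv2.INTER_LINEAR).astype(float)
    for c in [(.477,-.250),(.422,-.226)]:
        x,y=c
        for st in(.002,.0005):
            x,y=max(((x+i*st,y+j*st) for i in range(-7,8) for j in range(-7,8)),key=lambda q:score(n,g,*q))
        print(n,x,y,score(n,g,x,y))
E
```

```text
top 0.475 -0.258 50.16675274078101
top 0.4205 -0.2325 49.20020882187585
side 0.4755 -0.26 84.44708209693374Traceback (most recent call last):
  File "<stdin>", line 13, in <module>
  File "<stdin>", line 13, in <lambda>
  File "<stdin>", line 6, in score
  File "<stdin>", line 4, in hull
  File "h.py", line 5, in w2p
    c=cams.camera_info(n); q=(c["R"]@np.asarray(X,float).T).T+c["t"]; q=q@c["mtx"].T
ValueError: time passes only in moves, steps and waits
```

```bash
python3 -c "
from h import *
goto([.4205,-.2325,.2],173.3)
print(Ro.from_quat(telemetry.get_state()['eef_rot']).as_matrix().round(4))"
```

```text
dp [ 7.35  0.11 -6.82] roll -0.18 | tcp [ 0.4971 -0.1677  0.2012] F [-0.3 -0.2 -1. ] w 0.0425 t 29.6 q6 -0.28
[[-0.1199 -0.0042  0.9928]
 [-0.9928  0.0057 -0.1198]
 [-0.0051 -1.     -0.0049]]
```

```bash
python3 -m handwheel '[{"dp":[3,0,-3],"roll":0},{"dp":[6,0,-6],"roll":0},{"dp":[7.35,0,-6.8],"roll":-0.2},{"dp":[7.35,0,-6.8],"roll":-0.2},{"dp":[7.35,0,-6.8],"roll":-0.2}]'|grep tcp
python3 -m handwheel '[{"dp":[0,3,0],"roll":0},{"dp":[0,6,0],"roll":0},{"dp":[0,8,0],"roll":0},{"dp":[0,8,0],"roll":0},{"dp":[0,8,0],"roll":0}]'|grep -E "tcp|force"
python3 -c "
from h import *
goto([.4205,-.2325,.092],173.3)"
```

```text
tcp_pos: [0.4206, -0.2318, 0.2004]
tcp_pos: [0.4205, -0.2298, 0.1195]
ft_force: [0.1, -0.6, 0.1]
 dp [0.29 2.75 0.06] roll 0.12 | tcp [ 0.4205 -0.2298  0.1195] F [ 0.1 -0.6  0.1] w 0.0427 t 30.4 q6 -0.46
```

```bash
python3 -m handwheel '[{"dp":[0.29,0.5,0.06],"roll":0},{"dp":[0.29,1.5,0.06],"roll":0},{"dp":[0.29,2.7,0.06],"roll":0},{"dp":[0.29,2.7,0.06],"roll":0},{"dp":[0.29,2.7,0.06],"roll":0}]'|grep -E "tcp|force"
python3 -m handwheel '[{"dp":[0,0,0],"roll":0},{"dp":[0,0,0],"roll":0},{"dp":[0,0,0],"roll":0},{"dp":[0,0,0],"roll":0},{"dp":[0,0,0],"roll":0}]' 1 40
python3 - <<'E'
from h import *
goto([.4205,-.2325,.25],173.3)
E
```

```text
tcp_pos: [0.4206, -0.2324, 0.0925]
ft_force: [0.1, -0.5, -0.8]
time_s: 31.22
tcp_pos: [0.421, -0.2327, 0.0933]
eef_rot: [-0.47, 0.531, -0.524, 0.471]
ft_force: [0.8, 0.9, 3.5]
grip_width: 0.0144
 dp [ -0.12 -15.67  -0.16] roll 0.11 | tcp [ 0.421  -0.2327  0.0933] F [0.8 0.9 3.5] w 0.0144 t 31.2 q6 -0.47
```

```bash
python3 -m handwheel '[{"dp":[0,-3,0],"roll":0},{"dp":[0,-7,0],"roll":0},{"dp":[0,-11,0],"roll":0},{"dp":[0,-15,0],"roll":0},{"dp":[0,-16,0],"roll":0}]'|grep -E "tcp|grip"
python3 -c "
from h import *
goto([.5113,-.0391,.25],173.3)"
```

```text
tcp_pos: [0.4233, -0.2348, 0.2605]
grip_width: 0.0147
 dp [-20.45   1.12   6.5 ] roll 0.12 | tcp [ 0.4233 -0.2348  0.2605] F [ 1.2 -0.9  0.2] w 0.0147 t 31.6 q6 -0.47
```

```bash
python3 -m handwheel '[{"dp":[-4,0,1.3],"roll":0},{"dp":[-8,0,2.6],"roll":0},{"dp":[-12,0,4],"roll":0},{"dp":[-16,0,5.2],"roll":0},{"dp":[-20,0,6.4],"roll":0}]'|grep -E "tcp|grip"
python3 -m handwheel '[{"dp":[-0.5,1,0],"roll":0},{"dp":[-0.5,1,0],"roll":0},{"dp":[-0.5,1,0],"roll":0},{"dp":[-0.5,1,0],"roll":0}]'|grep -E "tcp|grip"
python3 -c "
from h import *
goto([.5113,-.0391,.19],173.3)
print(Ro.from_quat(telemetry.get_state()['eef_rot']).as_matrix().round(4)[:,1])"
```

```text
tcp_pos: [0.5092, -0.0435, 0.2607]
grip_width: 0.0141
tcp_pos: [0.5095, -0.0396, 0.2506]
grip_width: 0.0147
 dp [-0.06  6.06  0.17] roll 0.02 | tcp [ 0.5095 -0.0396  0.2506] F [ 0.1 -0.5 -0.3] w 0.0147 t 32.4 q6 -0.03
[ 0.0018  0.0018 -1.    ]
```

```bash
python3 -m handwheel '[{"dp":[-0.06,2,0.17],"roll":0},{"dp":[-0.06,4,0.17],"roll":0},{"dp":[-0.06,5.8,0.17],"roll":0},{"dp":[-0.06,5.8,0.17],"roll":0},{"dp":[-0.06,5.8,0.17],"roll":0}]'|grep -E "tcp|force"
python3 - <<'E'
from h import *
goto([.5113,-.0391,.18],173.3)
snap('side','s6.png',(260,180,420,300),5)
E
```

```text
tcp_pos: [0.5108, -0.0404, 0.1926]
ft_force: [0.6, -0.1, -0.1]
 dp [-0.13  1.26  0.03] roll -0.1 | tcp [ 0.5108 -0.0404  0.1926] F [ 0.6 -0.1 -0.1] w 0.0146 t 32.8 q6 -0.03
```

View pics/s6.png

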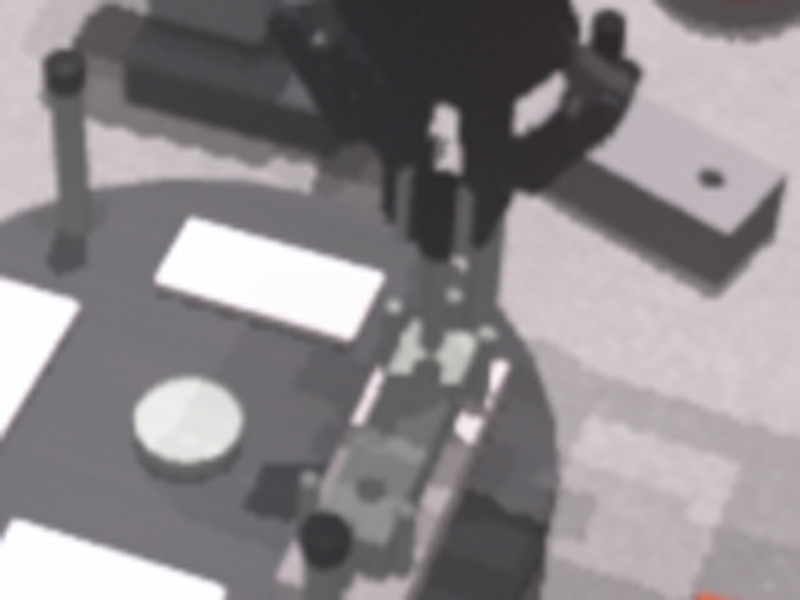

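```bash
python3 -m handwheel '[{"dp":[-0.13,0,0.04],"roll":0},{"dp":[-0.13,0.4,0.04],"roll":0},{"dp":[-0.13,0.8,0.04],"roll":0},{"dp":[-0.13,0.8,0.04],"roll":0}]'|grep -E "tcp|force"
python3 -m handwheel '[{"dp":[0,0.4,0],"roll":0},{"dp":[0,0.8,0],"roll":0},{"dp":[0,0.8,0],"roll":0}]'|grep -E "tcp|force"
python3 -c "
from h import *
goto([.5113,-.0391,.14],173.3)"
```

```text
tcp_pos: [0.5119, -0.039, 0.1853]
ft_force: [-0.2, 1.1, -0.9]
tcp_pos: [0.5114, -0.0388, 0.1761]
ft_force: [-0.5, -0.1, -1.4]
 dp [ 0.04  3.61 -0.01] roll -0.07 | tcp [ 0.5114 -0.0388  0.1761] F [-0.5 -0.1 -1.4] w 0.0145 t 33.4 q6 -0.03
```

It is in by 10 mm with no side force; continue down to the bottom.

```bash
for i in 1 2 3; do python3 -m handwheel '[{"dp":[0,0.5,0],"roll":0},{"dp":[0,1,0],"roll":0},{"dp":[0,1,0],"roll":0}]'|grep -E "tcp|force"; done
python3 -m handwheel '[{"dp":[0,0.2,0],"roll":0},{"dp":[0,0.4,0],"roll":0},{"dp":[0,0.4,0],"roll":0}]'|grep -E "tcp|force"
python3 -m handwheel '[{"dp":[0,0.2,0],"roll":0},{"dp":[0,0.4,0],"roll":0},{"dp":[0,0.4,0],"roll":0}]'|grep -E "tcp|force|grip"
```

```text
tcp_pos: [0.5108, -0.0387, 0.1646]
ft_force: [0.0, 0.6, -1.6]
tcp_pos: [0.5106, -0.0386, 0.1533]
ft_force: [0.9, -0.4, -1.7]
tcp_pos: [0.5105, -0.0386, 0.1422]
ft_force: [2.3, -0.7, -2.2]
tcp_pos: [0.5112, -0.0388, 0.14]
ft_force: [-1.1, -0.5, 8.1]
tcp_pos: [0.5123, -0.0392, 0.1395]
ft_force: [-4.4, -1.0, 17.4]
grip_width: 0.0148
```

```bash
python3 -m handwheel '[{"dp":[0,-0.1,0],"roll":0},{"dp":[0,-0.1,0],"roll":0},{"dp":[0,-0.1,0],"roll":0}]' 0 40|grep -E "tcp|force|grip"
python3 -m handwheel '[{"dp":[0,-3,0],"roll":0},{"dp":[0,-6,0],"roll":0},{"dp":[0,-7,0],"roll":0},{"dp":[0,-7,0],"roll":0},{"dp":[0,-7,0],"roll":0}]'|grep -E "tcp"
python3 -m handwheel '[{"dp":[4,0,-0.8],"roll":0},{"dp":[8,0,-1.6],"roll":0},{"dp":[12,0,-2.4],"roll":0},{"dp":[16,0,-2.4],"roll":0},{"dp":[20,0,-2.4],"roll":0}]'|grep -E "tcp"
python3 -c "
from h import *
goto([.475,-.2585,.2],173.3)
print(Ro.from_quat(telemetry.get_state()['eef_rot']).as_matrix().round(4)[:,1])"
```

```text
tcp_pos: [0.5122, -0.0392, 0.1404]
ft_force: [0.5, 0.3, -1.0]
grip_width: 0.0428
tcp_pos: [0.5118, -0.0391, 0.2096]
tcp_pos: [0.4629, -0.2361, 0.2069]
 dp [2.08 0.69 1.47] roll -0.06 | tcp [ 0.4629 -0.2361  0.2069] F [0.7 1.  0.5] w 0.0424 t 35.8 q6 -0.43
[-2.0e-04  2.5e-03 -1.0e+00]
```

```bash
python3 -m handwheel '[{"dp":[1.6,0,1.4],"roll":0},{"dp":[1.6,2,1.4],"roll":0},{"dp":[1.6,5,1.4],"roll":0},{"dp":[1.6,8,1.4],"roll":0},{"dp":[1.6,8.5,1.4],"roll":0}]'|grep tcp
python3 -c "
from h import *
goto([.475,-.2585,.092],173.3)"
```

```text
tcp_pos: [0.4713, -0.2515, 0.1137]
 dp [0.67 2.15 0.47] roll -0.08 | tcp [ 0.4713 -0.2515  0.1137] F [-0.1  0.4 -1. ] w 0.0427 t 36.2 q6 -0.44
```

```bash
python3 -m handwheel '[{"dp":[0.67,0.3,0.47],"roll":0},{"dp":[0.67,1,0.47],"roll":0},{"dp":[0.67,2.1,0.47],"roll":0},{"dp":[0.67,2.1,0.47],"roll":0},{"dp":[0.67,2.1,0.47],"roll":0}]'|grep -E "tcp|force"
python3 -c "
from h import *
goto([.475,-.2585,.0925],173.3)"
```

```text
tcp_pos: [0.4748, -0.2582, 0.0922]
ft_force: [1.3, 0.2, 0.2]
 dp [ 0.03 -0.03  0.03] roll -0.07 | tcp [ 0.4748 -0.2582  0.0922] F [1.3 0.2 0.2] w 0.0427 t 36.6 q6 -0.45
```

```bash
python3 -m handwheel '[{"dp":[0,0,0],"roll":0},{"dp":[0,0,0],"roll":0},{"dp":[0,0,0],"roll":0},{"dp":[0,0,0],"roll":0},{"dp":[0,0,0],"roll":0}]' 1 40
python3 -m handwheel '[{"dp":[0,-3,0],"roll":0},{"dp":[0,-7,0],"roll":0},{"dp":[0,-11,0],"roll":0},{"dp":[0,-15,0],"roll":0},{"dp":[0,-17,0],"roll":0}]'|grep -E "tcp|grip"
python3 -m handwheel '[{"dp":[-4,0,0],"roll":0},{"dp":[-8,0,0],"roll":0},{"dp":[-12,0,0],"roll":0},{"dp":[-16,0,0],"roll":0},{"dp":[-20,0,0],"roll":0}]'|grep -E "tcp|grip"
python3 -c "
from h import *
goto([.519,.0245,.26],173.3)"
```

```text
time_s: 37.02
tcp_pos: [0.4752, -0.2584, 0.0931]
eef_rot: [-0.47, 0.534, -0.524, 0.469]
ft_force: [0.3, -0.7, 3.6]
grip_width: 0.0144
tcp_pos: [0.4777, -0.2604, 0.2688]
grip_width: 0.0146
tcp_pos: [0.501, -0.06, 0.2697]
grip_width: 0.015
 dp [-8.6   1.01  0.8 ] roll -0.1 | tcp [ 0.501  -0.06    0.2697] F [ 0.6 -0.7 -0.8] w 0.015 t 37.9 q6 -0.08
```

```bash
python3 -m handwheel '[{"dp":[-4,0,0.4],"roll":0},{"dp":[-8,0,0.8],"roll":0},{"dp":[-8.6,2,0.8],"roll":0},{"dp":[-8.6,5,0.8],"roll":0},{"dp":[-8.6,6.5,0.8],"roll":0}]'|grep -E "tcp|grip"
python3 -m handwheel '[{"dp":[0,0.4,0],"roll":0},{"dp":[0,0.4,0],"roll":0},{"dp":[0,0.4,0],"roll":0}]'|grep -E "tcp|force"
python3 -c "
from h import *
goto([.519,.0245,.187],173.3)"
```

```text
tcp_pos: [0.5177, 0.026, 0.2018]
grip_width: 0.0149
tcp_pos: [0.5179, 0.0259, 0.1986]
ft_force: [-0.4, 0.1, -0.3]
 dp [0.13 1.15 0.13] roll 0.02 | tcp [0.5179 0.0259 0.1986] F [-0.4  0.1 -0.3] w 0.0145 t 38.5 q6 0.09
```

```bash
python3 -m handwheel '[{"dp":[0.13,0.3,0.13],"roll":0},{"dp":[0.13,0.6,0.13],"roll":0},{"dp":[0.13,1.1,0.13],"roll":0},{"dp":[0.13,1.1,0.13],"roll":0}]'|grep -E "tcp|force"
for i in 1 2; do python3 -m handwheel '[{"dp":[0,0.3,0],"roll":0},{"dp":[0,0.6,0],"roll":0},{"dp":[0,0.6,0],"roll":0}]'|grep -E "tcp|force"; done
python3 -c "
from h import *
goto([.519,.0245,.14],173.3)"
```

```text
tcp_pos: [0.5187, 0.0243, 0.1868]
ft_force: [-0.3, -0.1, 0.0]
tcp_pos: [0.5184, 0.0243, 0.18]
ft_force: [-0.1, -0.6, -0.3]
tcp_pos: [0.518, 0.0244, 0.1731]
ft_force: [-0.2, -0.2, -1.2]
 dp [-0.01  3.31  0.14] roll -0.01 | tcp [0.518  0.0244 0.1731] F [-0.2 -0.2 -1.2] w 0.015 t 39.4 q6 0.09
```

```bash
for i in 1 2 3; do python3 -m handwheel '[{"dp":[0,0.5,0.05],"roll":0},{"dp":[0,1,0.05],"roll":0},{"dp":[0,1,0.05],"roll":0}]'|grep -E "tcp|force"; done
python3 -m handwheel '[{"dp":[0,0.2,0],"roll":0},{"dp":[0,0.4,0],"roll":0},{"dp":[0,0.4,0],"roll":0}]'|grep -E "tcp|force"
```

```text
tcp_pos: [0.5179, 0.0244, 0.1616]
ft_force: [0.3, -0.4, -1.7]
tcp_pos: [0.5181, 0.0243, 0.1504]
ft_force: [1.5, -0.2, -1.1]
tcp_pos: [0.5186, 0.0244, 0.14]
ft_force: [0.8, 0.3, 1.9]
tcp_pos: [0.5197, 0.0247, 0.1393]
ft_force: [-3.5, 1.3, 17.1]
```

```bash
python3 -m handwheel '[{"dp":[0,-0.1,0],"roll":0},{"dp":[0,-0.1,0],"roll":0},{"dp":[0,-0.1,0],"roll":0}]' 0 40|grep -E "tcp|force|grip"
python3 -m handwheel '[{"dp":[0,-4,0],"roll":0},{"dp":[0,-8,0],"roll":0},{"dp":[0,-10,0],"roll":0},{"dp":[0,-10,0],"roll":0}]'|grep -E "tcp|force"
python3 -m handwheel '[{"dp":[-4,0,2],"roll":7},{"dp":[-8,0,3],"roll":14},{"dp":[-8,0,3.5],"roll":21},{"dp":[-8,0,3.5],"roll":23},{"dp":[-8,0,3.5],"roll":23}]' 1 40|grep -E "tcp|force"
python3 - <<'E'
from h import *
im=snap("top"); cv2.imwrite("pics/t6.png",im)
for a in (105,115):
    t=np.radians(a); goto([.603+.13*np.cos(t),-.018+.13*np.sin(t),.143],150,a)
E
```

```text
tcp_pos: [0.5196, 0.0247, 0.14]
ft_force: [-0.5, -0.5, -0.4]
grip_width: 0.0426
tcp_pos: [0.5222, 0.024, 0.2454]
ft_force: [-0.6, 0.1, -0.2]
tcp_pos: [0.5661, 0.1, 0.2437]
ft_force: [0.1, -0.0, 0.6]
105 dp [-0.84 10.12 -0.04] roll 0.39 | tcp [0.566  0.0995 0.2441] F [-0.6 -0.7  0.3] w -0.0001 t 41.4 q6 0.62
115 dp [ 0.89 10.12 -1.51] roll 0.39 | tcp [0.566  0.0995 0.2441] F [-0.6 -0.7  0.3] w -0.0001 t 41.4 q6 0.62
```

```bash
python3 -m handwheel '[{"dp":[-0.6,4,0],"roll":0},{"dp":[-0.6,8,0],"roll":0},{"dp":[-0.6,10.1,-0.1],"roll":0},{"dp":[-0.6,10.1,-0.1],"roll":0},{"dp":[-0.6,10.1,-0.1],"roll":0}]'|grep -E "tcp|force"
python3 - <<'E'
from h import *
for a in (115,125,135,145,155,165,175,182):
    t=np.radians(a); goto([.603+.13*np.cos(t),-.018+.13*np.sin(t),.143],150,a)
E
```

```text
tcp_pos: [0.567, 0.1053, 0.1423]
ft_force: [0.1, -1.0, 0.5]
115 dp [ 1.41 -0.06 -1.38] roll 0.42 | tcp [0.567  0.1053 0.1423] F [ 0.1 -1.   0.5] w 0.0002 t 41.8 q6 0.63
125 dp [ 3.36 -0.05 -2.53] roll 0.42 | tcp [0.567  0.1053 0.1423] F [ 0.1 -1.   0.5] w 0.0002 t 41.8 q6 0.63
135 dp [ 5.49 -0.05 -3.32] roll 0.42 | tcp [0.567  0.1053 0.1423] F [ 0.1 -1.   0.5] w 0.0002 t 41.8 q6 0.63
145 dp [ 7.72 -0.05 -3.73] roll 0.42 | tcp [0.567  0.1053 0.1423] F [ 0.1 -1.   0.5] w 0.0002 t 41.8 q6 0.63
155 dp [ 9.98 -0.05 -3.74] roll 0.42 | tcp [0.567  0.1053 0.1423] F [ 0.1 -1.   0.5] w 0.0002 t 41.8 q6 0.63
165 dp [12.22 -0.06 -3.37] roll 0.42 | tcp [0.567  0.1053 0.1423] F [ 0.1 -1.   0.5] w 0.0002 t 41.8 q6 0.63
175 dp [14.35 -0.07 -2.61] roll 0.42 | tcp [0.567  0.1053 0.1423] F [ 0.1 -1.   0.5] w 0.0002 t 41.8 q6 0.63
182 dp [15.75 -0.08 -1.86] roll 0.42 | tcp [0.567  0.1053 0.1423] F [ 0.1 -1.   0.5] w 0.0002 t 41.8 q6 0.63
```

```bash
python3 -m handwheel '[{"dp":[1.4,0,-1.4],"roll":0},{"dp":[2.9,0,-2.3],"roll":0},{"dp":[4.4,0,-3],"roll":0},{"dp":[6,0,-3.4],"roll":0},{"dp":[7.7,0,-3.7],"roll":0}]'|grep -E "tcp|force"
python3 - <<'E'
from h import *
for a in (150,160,170,180,186):
    t=np.radians(a); goto([.603+.13*np.cos(t),-.018+.13*np.sin(t),.143],150,a)
E
```

```text
tcp_pos: [0.5004, 0.0584, 0.1464]
ft_force: [18.9, 13.5, -7.5]
150 dp [ 1.49  0.32 -0.31] roll 0.55 | tcp [0.5004 0.0584 0.1464] F [18.9 13.5 -7.5] w -0.0003 t 42.2 q6 0.55
160 dp [ 3.75  0.29 -0.13] roll 0.55 | tcp [0.5004 0.0584 0.1464] F [18.9 13.5 -7.5] w -0.0003 t 42.2 q6 0.55
170 dp [5.94 0.26 0.43] roll 0.55 | tcp [0.5004 0.0584 0.1464] F [18.9 13.5 -7.5] w -0.0003 t 42.2 q6 0.55
180 dp [8.01 0.24 1.37] roll 0.55 | tcp [0.5004 0.0584 0.1464] F [18.9 13.5 -7.5] w -0.0003 t 42.2 q6 0.55
186 dp [9.15 0.22 2.1 ] roll 0.55 | tcp [0.5004 0.0584 0.1464] F [18.9 13.5 -7.5] w -0.0003 t 42.2 q6 0.55
```

```bash
python3 -m handwheel '[{"dp":[1.9,0.4,-0.3],"roll":0},{"dp":[3.75,0.4,-0.1],"roll":0},{"dp":[5.9,0.4,0.4],"roll":0},{"dp":[8,0.4,1.4],"roll":0},{"dp":[9.5,0.4,2.3],"roll":0}]'|grep -E "tcp|force"
python3 -m handwheel '[{"dp":[0,0,0],"roll":0},{"dp":[0,0,0],"roll":0},{"dp":[0,0,0],"roll":0}]'|grep -E "tcp|force"
python3 - <<'E'
from h import *
im=snap("side","s7.png",(200,100,460,300),3)
for a in (180,186,192):
    t=np.radians(a); goto([.603+.13*np.cos(t),-.018+.13*np.sin(t),.143],150,a)
E
```

```text
tcp_pos: [0.4768, -0.0362, 0.1465]
ft_force: [1.0, 1.3, 0.2]
tcp_pos: [0.4776, -0.036, 0.1484]
ft_force: [0.5, 0.3, -0.2]
180 dp [-1.33  0.47 -1.24] roll 0.69 | tcp [ 0.4772 -0.0357  0.1476] F [-0.2  0.8 -0.6] w -0.0001 t 43.0 q6 0.35
186 dp [-0.18  0.46 -0.51] roll 0.69 | tcp [ 0.4772 -0.0357  0.1476] F [-0.2  0.8 -0.6] w -0.0001 t 43.0 q6 0.35
192 dp [0.89 0.45 0.33] roll 0.69 | tcp [ 0.4772 -0.0357  0.1476] F [-0.2  0.8 -0.6] w -0.0001 t 43.0 q6 0.35
```

View pics/s7.png

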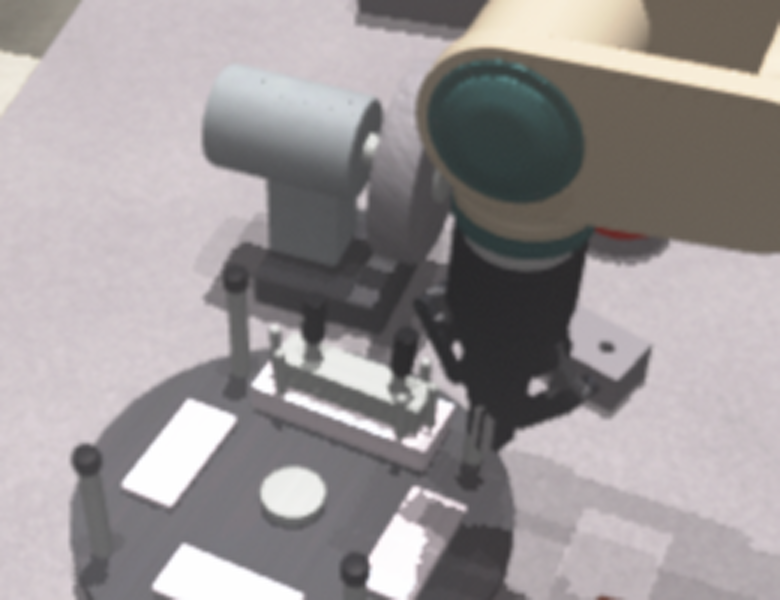

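```bash
python3 -m handwheel '[{"dp":[-1,-2,0],"roll":0},{"dp":[-2,-6,0],"roll":0},{"dp":[-2,-10,0],"roll":0},{"dp":[-2,-11,0],"roll":0},{"dp":[-2,-11,0],"roll":0}]'|grep -E "tcp|force"
python3 -m handwheel '[{"dp":[-4,0,0],"roll":0},{"dp":[-8,0,0],"roll":0},{"dp":[-12,0,0],"roll":0},{"dp":[-16,0,0],"roll":0},{"dp":[-19,0,-3],"roll":0}]'|grep -E "tcp|force"
python3 -m handwheel '[{"dp":[0,0,0],"roll":0},{"dp":[0,0,0],"roll":0},{"dp":[0,0,0],"roll":0},{"dp":[0,0,0],"roll":0},{"dp":[0,0,0],"roll":0}]'|grep -E "tcp|force"
python3 - <<'E'
from h import *
im=snap("top","t7.png",(215,140,535,380),2)
for t in("oil_can","wax_bar","dish"): print(t,[(np.round(d["xy"]),round(d["score"],2)) for d in finder.spot_in("top",t)[:1]])
E
```

```text
tcp_pos: [0.4858, -0.0188, 0.2625]
ft_force: [1.0, -0.2, -1.4]
tcp_pos: [0.5544, 0.1623, 0.2621]
ft_force: [1.2, -0.1, -0.0]
tcp_pos: [0.5544, 0.1612, 0.2623]
ft_force: [-0.3, -0.3, 0.0]
oil_can [(array([230., 161.]), 0.63)]
wax_bar [(array([284., 336.]), 0.73)]
dish [(array([492., 305.]), 0.66)]
```

View pics/t7.png

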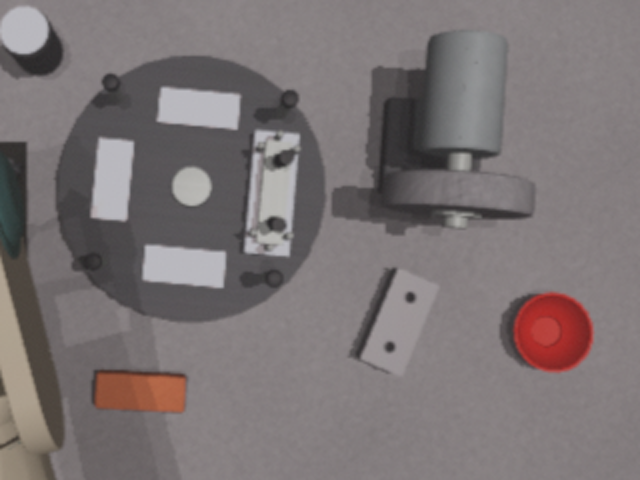

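The pinned stack stands at the right by the wheel, around crop (272,190). The mat was empty of blanks, and the bystanders have not moved. Handing in.

```bash
python3 -c "
from workcell import manip
print(manip.finish_job())"
```

```text
the job is handed in; nothing more can be done
None
```

The job is done and handed in at about 45 s of robot time, against the 210 s limit. I viewed 15 pictures, one past the budget of 14.

- **First click:** I pushed a turning post with the shut fingers until the table finished the click and the nest stood in front.
- **Blanks:** Only three blanks were on the mat. I laid all three flat in the nest; side forces stayed below about 3 N.
- **Pins:** Both pins went through the whole stack and stopped on the bottom, with the tool at about 0.140 m against the expected 0.1403 m and about 17 N of upward force.
- **Second click:** I pushed the next post the same way, and the pinned stack now stands at the wheel on the right.

**Last checks:**
- The final top picture shows both pins in the stack and the rack empty.
- The finder puts the wax bar and dish within a pixel of where they started. It puts the oil can 3 px right and 2 px down of its first reading. That is within the finder's error, and the robot never went near the can.
- The arm is clear of everything.
- I did not measure the final table angle in numbers; I judged it by eye from the picture.
- **Tool lean:** Pushing the first post left the tool leaning about 2 degrees. The lean had gone before the third blank and the pins were placed.

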